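# Turn round the UV chest: unload, reload, bolt and start

## Task

Take the treated green-capped jars out of the UV chest and stand them in the white tray, and stand every black-capped amber jar upright in a bay of the chest; set the jars down, do not drop them. Then shut the lid fully, push the barrel bolt fully home through its keeper, and only then start the lamps by pushing the limit switch's roller arm sideways until it trips, and let it spring back. Leave the bottle, the beaker and the lab jack where they are.

Things in the scene. Friction and masses are not known exactly. Their poses are not given: they have to be found in the camera images.
- chest: steel UV chest fixed to the bench. Origin: centre of the tub's underside, at bench height; own x away from the robot, y left, z up. Tub 206 x 206 mm outside, walls 5 mm, rim 48 mm high, floor 6 mm thick; dividers 4 mm thick, 36 mm high make 2 x 2 bays of 96 x 96 mm, one jar each, so caps stand clear above the rim
- console (a point): centre of the top of the white console fixed to the chest's right side: 241 (chest x) x 132 (chest y) mm, 100 mm high; its top carries the bolt (near part) and the limit switch (far part)
- bay0 (a point): centre of the floor of the near left bay, 6 mm above the bench (chest frame -50, 50 mm)
- bay1 (a point): centre of the floor of the near right bay, 6 mm above the bench (chest frame -50, -50 mm)
- bay2 (a point): centre of the floor of the far left bay, 6 mm above the bench (chest frame 50, 50 mm)
- bay3 (a point): centre of the floor of the far right bay, 6 mm above the bench (chest frame 50, -50 mm)
- lid (a joint): angle of the white hood lid (rad): 0 fully shut, 1.6 to 1.72 (standing open) at the start. Hood 206 x 206 mm, 52 mm deep outside (top plate 8 mm, 44 mm skirts), 0.5 kg; shut, its top is 100 mm above the bench. Friction hinge: it stays where it is left; moving its front edge takes up to about 7 N
- lid_hinge (a point): middle of the hinge line, along the chest's y at the tub's back rim (chest frame 103, 0, 48 mm). The hood's outer top face lies 52 mm off the hinge line: above it when shut, behind it (+x) when open
- lid_lip (a point): middle of the outer top face of the black lip, 80 mm wide, 18 mm deep, 8 mm thick, which carries the hood's top plate on past its free edge; 215 mm from the hinge line along the hood, 52 mm off it
- bolt (a joint): travel of the barrel bolt (m): 0 drawn back, 0.048 fully home against its stop. It slides to the chest's +y, from the console on to the shut lid, with about 2 N of friction, and stays where it is left
- bolt_knob (a point): centre of the 19 mm black ball on the bolt's upright 11 mm post, 133 mm above the bench; post visible from 113 to 124 mm. Rod axis 108 mm above the bench. Two barrel guides, 117 mm high, 22 mm wide across the rod, stand 48 mm behind and 60 mm ahead of the drawn-back post; fully home the post meets the front one
- bolt_tip (a point): tip of the bolt's 10 mm rod, on its axis
- keeper (a point): centre of the steel keeper staple (28 mm across, 12 mm long along the bolt) on the lid's upper face: with the lid shut it lies in line with the bolt; the tip reaches its near face at 0.022 m of travel and leaves its far face at 0.034 m
- switch_arm (a joint): angle (rad) of the start switch's roller arm, on a blue limit switch on the console. 0 upright, sprung both ways, stops at -0.8 and 0.8; turns about the chest's x axis, positive leaning to the chest's -y (away from the tub). Trips beyond 0.35 either way; about 3 N at the roller does it; let go, it springs upright
- roller (a point): centre of the yellow roller, 24 mm across, 14 mm long along the chest's x, 66 mm above the arm's pivot (210 mm above the bench when upright). The switch body lies behind it (+x) and its top is 158 mm above the bench
- tray: white enamel tray fixed to the bench, 200 (own x) x 110 (own y) mm, rim 18 mm high, floor and walls 4 mm thick. Origin: centre of the underside, z up
- jar0: amber glass jar with black cap, on the bench at the start, waiting to be treated, 60 mm diameter, 75 mm tall, about 0.2 kg, standing upright: body 60 mm across from 0 to 50 mm height, above it a round screw cap 38 mm across from 50 to 75 mm. Origin: centre of the underside, z up. None if absent.
- jar1: amber glass jar with black cap, on the bench at the start, waiting to be treated, 60 mm diameter, 75 mm tall, about 0.2 kg, standing upright: body 60 mm across from 0 to 50 mm height, above it a round screw cap 38 mm across from 50 to 75 mm. Origin: centre of the underside, z up. None if absent.
- jar2: amber glass jar with black cap, on the bench at the start, waiting to be treated, 60 mm diameter, 75 mm tall, about 0.2 kg, standing upright: body 60 mm across from 0 to 50 mm height, above it a round screw cap 38 mm across from 50 to 75 mm. Origin: centre of the underside, z up. None if absent.
- done0: white jar with green cap, already treated, standing in a bay at the start, 60 mm diameter, 75 mm tall, about 0.2 kg, standing upright: body 60 mm across from 0 to 50 mm height, above it a round screw cap 38 mm across from 50 to 75 mm. Origin: centre of the underside, z up. None if absent.
- done1: white jar with green cap, already treated, standing in a bay at the start, 60 mm diameter, 75 mm tall, about 0.2 kg, standing upright: body 60 mm across from 0 to 50 mm height, above it a round screw cap 38 mm across from 50 to 75 mm. Origin: centre of the underside, z up. None if absent.
- reagent: bystander: amber reagent bottle, 72 mm across, 160 mm tall; origin: centre of the underside
- beaker: bystander: small glass beaker, 70 mm across, 80 mm tall; origin: centre of the underside
- labjack: bystander: lab jack, plates 120 x 100 mm, 72 mm tall; origin: centre of the underside
Not all that is in view belongs to the job. Leave any purple or red look-alike of the done0 alone.

How it is judged:
On the way, in this order (a step that is already met when the one before it is completed fails the run):
1. the green-capped jars stand in the tray and the amber jars stand in bays of the chest (angle between each of jar0, jar1, jar2, done0, done1's own z axis and vertical below 0.12 rad and z of jar0 in the frame of chest between -0.004 and 0.012 m and x of jar0 in the frame of chest between -0.072 and 0.072 m and y of jar0 in the frame of chest between -0.072 and 0.072 m and z of jar1 in the frame of chest between -0.004 and 0.012 m and x of jar1 in the frame of chest between -0.072 and 0.072 m and y of jar1 in the frame of chest between -0.072 and 0.072 m and z of jar2 in the frame of chest between -0.004 and 0.012 m and x of jar2 in the frame of chest between -0.072 and 0.072 m and y of jar2 in the frame of chest between -0.072 and 0.072 m and z of done0 in the frame of tray between -0.004 and 0.012 m and x of done0 in the frame of tray between -0.078 and 0.078 m and y of done0 in the frame of tray between -0.033 and 0.033 m and z of done1 in the frame of tray between -0.004 and 0.012 m and x of done1 in the frame of tray between -0.078 and 0.078 m and y of done1 in the frame of tray between -0.033 and 0.033 m), for 0.2 s.
2. the lid is fully shut (value of joint lid below 0.03 rad), for 0.2 s.
3. the bolt is fully home in the keeper, the lid still shut (value of joint lid below 0.03 rad and value of joint bolt above 0.043 m), for 0.2 s.
4. the roller arm is pushed over until the switch trips (all of step 3 and (value of joint switch_arm above 0.35 rad or value of joint switch_arm below -0.35 rad)), for 0.1 s.
At the end, for the whole second after the job is handed in: every amber jar present stands upright (within 0.12 rad) on the floor of a bay, every green-capped jar present stands upright on the tray's floor, all at rest; lid within 0.03 rad of shut; bolt at least 43 of its 48 mm across; roller arm back within 0.1 rad of upright (all of step 1 and all of step 3 and value of joint switch_arm between -0.1 and 0.1 rad and linear speed of each of jar0, jar1, jar2, done0, done1 below 0.03 m/s); the robot touches nothing.
It fails at once if the start switch is tripped while the lid is not shut and bolted ((value of joint switch_arm above 0.35 rad or value of joint switch_arm below -0.35 rad) and (value of joint lid above 0.05 rad or value of joint bolt below 0.04 m)).
It fails at once if a jar is dropped (still faster than 0.8 m/s when its foot is 12 to 30 mm above the bench) ((linear speed of jar0 above 0.8 m/s and height (world z) of jar0 between 0.012 and 0.03 m) or (linear speed of jar1 above 0.8 m/s and height (world z) of jar1 between 0.012 and 0.03 m) or (linear speed of jar2 above 0.8 m/s and height (world z) of jar2 between 0.012 and 0.03 m) or (linear speed of done0 above 0.8 m/s and height (world z) of done0 between 0.012 and 0.03 m) or (linear speed of done1 above 0.8 m/s and height (world z) of done1 between 0.012 and 0.03 m)).
It fails at once if the bottle, beaker or lab jack is moved more than 40 mm or knocked over (distance of any of reagent, beaker, labjack from where it was at the start of the episode above 0.04 m or angle between any of reagent, beaker, labjack's own z axis and vertical above 0.5 rad).
Of jar0, jar1, jar2 only 2 to 3 are there at a start; the rules pass over those that are not, and their reading is None.
Of done0, done1 only 1 to 2 are there at a start; the rules pass over those that are not, and their reading is None.
At some moment in a run one of jar0, jar1, jar2, done0, done1 may be knocked a few centimetres aside while the robot is not near it.
It also fails if it takes over 210 s, if anything falls off the work surface, if the arm or the gripper's body presses on something with over 40 N, if the wrist force passes 120 N, or if a joint passes its speed limit or range.

## Robot

A 6-joint arm with a two-finger parallel gripper is mounted at the origin on the work surface. World frame = base frame: x ahead of the robot, y to its left, z up, the work surface at z = 0. Lengths are in m, angles in rad, forces in N, time in s.
With the tool pointing down it reaches from about 0.425 to 0.95 m from the base axis. Payload 3.5 kg.
Tool frame: the origin (TCP) lies on the mounting face of the last link; the fingertips stand 173 mm ahead of it and the grasp point (between the pads) lies 155 mm ahead of it; z points along the fingers, x is the direction in which the jaws open and shut, and the axes are right-handed (so a half turn about z gives the same grasp; the last joint's range is limited). The gripper opens to 85 mm and grips with 20 to 120 N. Pads are 22 mm wide; open, the fingers measure 114 mm over their backs; the gripper's body (76 mm by 85 mm) begins 54 mm behind the grasp point. The pads swing forward as they close: fully open they stand 13 mm farther back than shut.
Start: joints at [-1.474, 0.286, 1.577, -0, 1.279, -0.15], TCP at [0.165, -0.655, 0.405] pointing down, gripper open.
Joint ranges: [-2.77, 2.77], [-0.9, 2.22], [0.21, 2.48], [-1.53, 4.67], [0.24, 2.81], [-2.84, 2.84]. Speed limits (rad/s): [2.79, 2.79, 3.14, 3.14, 3.14, 3.14].

## Interface

Orientations are given as a unit quaternion [x, y, z, w].
In Python, from plant import get_state, read_camera, sign_off gives the robot as it stands.
- The arm moves only by the shell command python3 -m jog 'ROWS' [FORCE]. ROWS is JSON, a list of rows, each an object of numbers: "grip": the closure, from 0 (fully open) to 1 (shut); "x", "y", "z": the shift along the tool's x, y, z in mm; "rx", "ry", "rz": the turn, a rotation vector about the tool's x, y, z in degrees. A call has 1 to 8 rows; each row shifts and turns the commanded pose from where the row before left it, along the tool's axes as they then stand; what a row does not reach is not made up. A row lasts 1/12 s, in which the tool goes at most 41.7 mm and 7.16 degrees, less where a joint would pass 70% of its speed; a pose out of reach is approached as far as the arm can. A call with a gripper value outside its range is refused whole. The fingers move at their own pace and stop on an object; FORCE is the grip in N (left out, the last holds). Time passes only in rows, so rows that do not move let the fingers close. It gives the time, the measured TCP pose, the force and the opening at its end, in the units of the state.
- get_state(): the state, without advancing time (a new reading comes with each control period).
- read_camera(name): name is "scene" or "top"; returns a dict with "frame" (480x640x3 uint8, red, green, blue), "intrinsics" (3x3 intrinsics, pixels), "k1" (the pictures are not rectified: a ray, as slopes to the right and down, at radius r is drawn at 1 + k1 r^2 times it, then the intrinsics apply), "R" (3x3) and "t" (3): a world point X has camera coordinates R X + t. Camera axes: x right, y down, z forward; pixel columns grow to the right and rows downward; lengths in m; the calibration is good to about 2 mm. A picture is of the moment at which its call begins. There is no depth.
- sign_off(): hands the job in, once; it reports no verdict.
The state is a dict: "time": time; "qpos": joint angles; "dq": joint speeds; "joint_efforts": joint torques, N m; "eef_pos": TCP position; "tcp_rot": TCP orientation; "contact_force": force on the tool from outside, world axes, zero at the start; "wrist_torque": the same for the moment, N m; "opening": opening from 0.0 (shut) to 1.0 (fully open).
Only numpy, scipy, OpenCV 4.12 (cv2) and the standard library are available. Lean on these libraries where they do the work, as an engineer would, in place of code of your own. Each camera call takes 0.05 s, during which the arm holds its last target.

## Working session

There is one attempt and no reset: what is moved stays moved. The work goes in short steps, Python scripts to look and compute and a shell command to move; the robot and the scene stay as the last step left them, time stands still between calls to the robot, and variables do not carry over. Pictures are saved under pics/ and viewed, and the job is handed in when it is done.

```bash
ls; mkdir -p pics; python3 - <<'E'
from plant import *
import cv2
s=get_state(); print(s)
for n in("scene","top"):
    c=read_camera(n); cv2.imwrite(f"pics/{n}0.png",c["frame"][:,:,::-1]); print(n,c["intrinsics"].tolist(),c["k1"],c["R"].tolist(),c["t"].tolist())
E
```

```text
pics
{'time': 0.0, 'qpos': array([-1.47400966e+00,  2.87216555e-01,  1.57821037e+00,  1.17536151e-05,
        1.27862915e+00, -1.50005722e-01]), 'dq': array([-0.00052803,  0.00139075,  0.00097532, -0.00223709, -0.00178806,
        0.00178123]), 'joint_efforts': array([-6.51746286e-04, -4.05982375e+01, -2.92625302e+01, -1.16554825e-04,
        5.89212039e-03, -3.42256314e-06]), 'eef_pos': array([ 0.16489971, -0.65428348,  0.40329468]), 'tcp_rot': array([ 0.78876157, -0.61469803, -0.00084339, -0.00089769]), 'contact_force': array([-0.28344324, -0.73551689, -0.23979031]), 'wrist_torque': array([-0.02304435,  0.00175922,  0.03443793]), 'opening': 0.9974130918463934}
scene [[607.5801296717709, 0.0, 312.391532459682], [0.0, 607.5801296717709, 241.3398361067948], [0.0, 0.0, 1.0]] -0.021614955661685496 [[-0.9912713049785468, 0.13157175606366825, -0.008370957678289812], [0.10424735291183547, 0.7433713444983784, -0.6607053303777323], [-0.08070743049437504, -0.6558108852291152, -0.7505986900321634]] [0.5129896208446074, 0.0060016129347379744, 1.5248661811081066]
top [[492.8865350760289, 0.0, 319.8989257765012], [0.0, 492.8865350760289, 237.28490310870507], [0.0, 0.0, 1.0]] 0.04413870916555242 [[0.019242270429235958, -0.9998146282027711, 0.0006665286807452162], [-0.9961444529076936, -0.019228696860392754, -0.08559489563217614], [0.08559184523049003, 0.0009830812810883221, -0.9963297996051481]] [0.00920330955993082, 0.5573025854979371, 1.2729713188162668]
```

View pics/scene0.png

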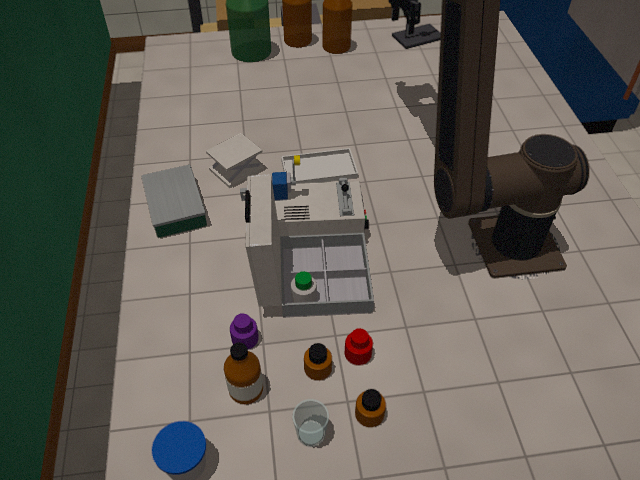

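View pics/top0.png

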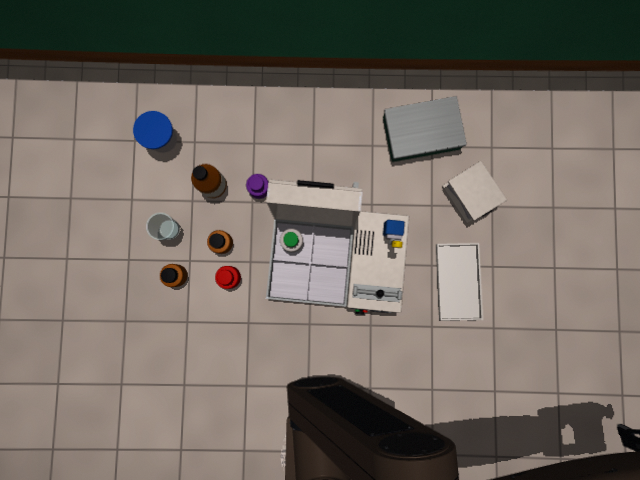

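The scene holds two amber jars (top view at (219,241) and (172,275)) and one green jar in the far left bay (291,240). The tray is at (459,282), and the red and purple look-alikes are to be left alone. Next I'll write the helpers and zoom in.

```bash
cat > h.py <<'E'
import numpy as np, cv2
from plant import get_state, read_camera
from scipy.spatial.transform import Rotation as Rn
from scipy.optimize import least_squares
def proj(c,X):
    X=np.atleast_2d(X); P=X@np.array(c["R"]).T+np.array(c["t"]); u=P[:,:2]/P[:,2:]
    u=u*(1+c["k1"]*(u**2).sum(1,keepdims=True)); K=np.array(c["intrinsics"]); return u*[K[0,0],K[1,1]]+K[:2,2]
def unproj(c,px,z):
    px=np.atleast_2d(np.array(px,float)); K=np.array(c["intrinsics"]); d=(px-K[:2,2])/[K[0,0],K[1,1]]; u=d.copy()
    for _ in range(20): u=d/(1+c["k1"]*(u**2).sum(1,keepdims=True))
    R=np.array(c["R"]); o=-R.T@np.array(c["t"]); r=np.c_[u,np.ones(len(u))]@R
    return o+r*((z-o[2])/r[:,2])[:,None]
def tri(obs):
    f=lambda X: np.concatenate([proj(c,X)[0]-p for c,p in obs])
    s=least_squares(f,[0.6,0,0.1]); return s.x, s.fun
def crop(c,x0,y0,w,h,s,name):
    im=c["frame"][y0:y0+h,x0:x0+w,::-1]; cv2.imwrite("pics/"+name,cv2.resize(im,None,fx=s,fy=s,interpolation=cv2.INTER_CUBIC))
E
python3 - <<'E'
from h import *
t=read_camera("top"); s=read_camera("scene")
for n,c in(("top",t),("scene",s)): print(n,-np.array(c["R"]).T@np.array(c["t"]))
crop(t,250,170,160,150,5,"t1.png"); crop(t,140,160,130,140,4,"t2.png"); crop(s,230,140,160,180,3.3,"s1.png"); crop(t,420,150,100,190,3,"t3.png"); crop(s,220,300,200,160,4,"s2.png")
E
```

```text
top [0.44602082 0.01866637 1.31599538]
scene [0.63095427 0.92806747 1.15282207]
```

View pics/t1.png

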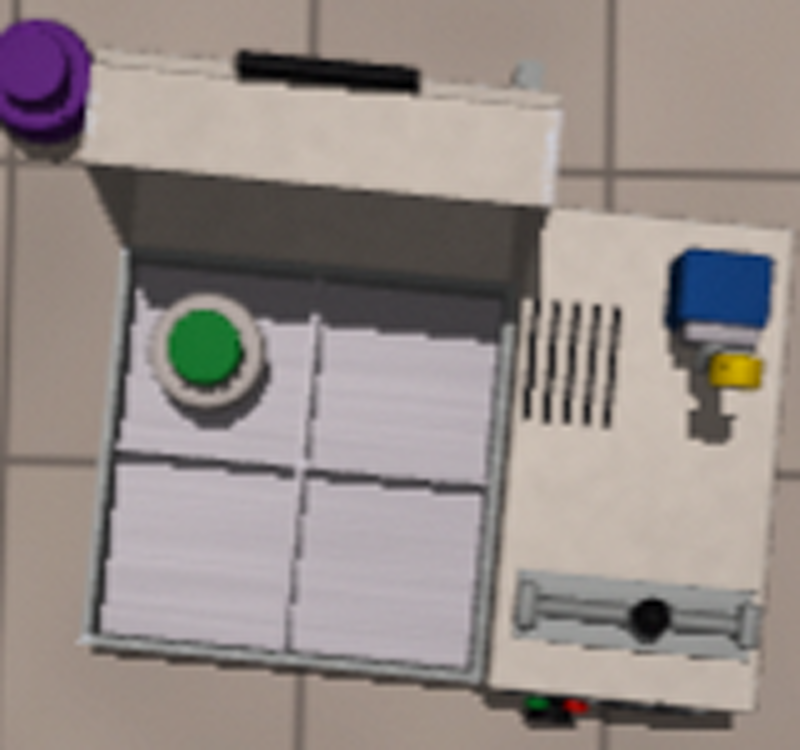

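View pics/t2.png

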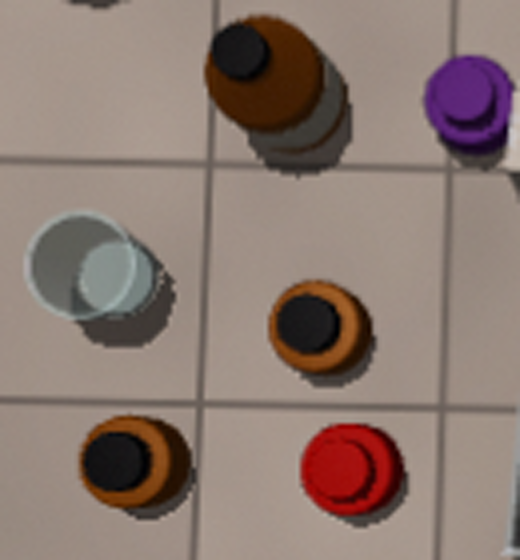

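View pics/s1.png

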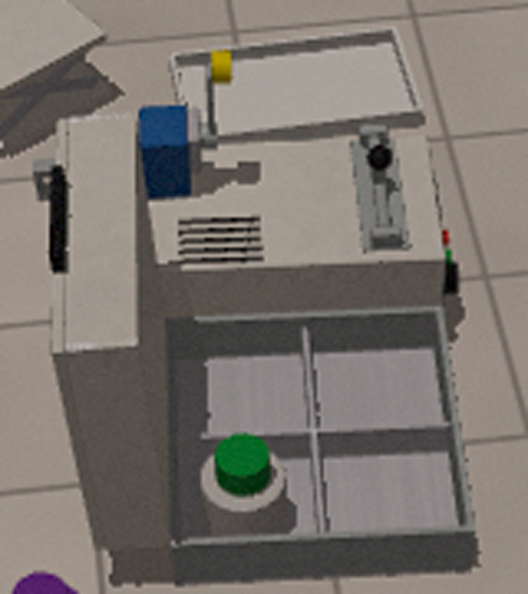

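View pics/t3.png

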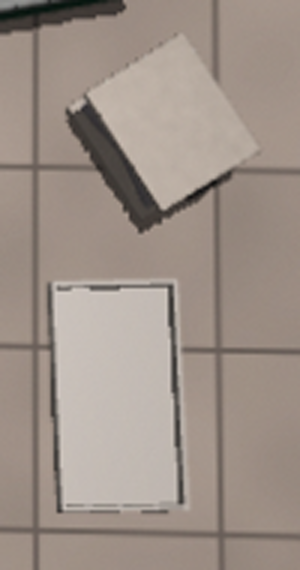

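View pics/s2.png

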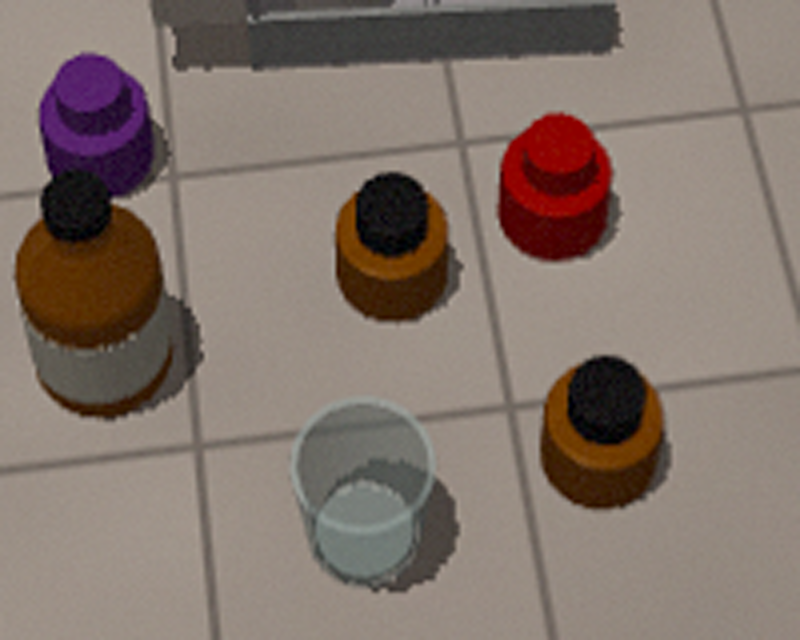

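```bash
python3 - <<'E'
from h import *
t=read_camera("top"); s=read_camera("scene")
T=lambda x,y:np.array([250+x/5,170+y/5]); S=lambda x,y:np.array([230+x/3.3,140+y/3.3])
for n,a,b in(("green",T(205,347),S(243,450)),("A",np.array([216.75,241]),np.array([318,350])),("B",np.array([169.25,275.2]),np.array([371.75,396]))):
    print(n,unproj(t,a,.075).round(4),unproj(s,b,.075).round(4),*[np.round(q,4) for q in tri([(t,a),(s,b)])])
# chest
obs=[(t,(-.103,.103,.048),T(86,640)),(t,(-.103,-.103,.048),T(478,682)),(s,(-.103,.103,.048),S(473,530)),(s,(-.103,-.103,.048),S(440,311)),(t,(0,0,.036),T(300,467)),(s,(0,0,.036),S(314,432))]
def w(p,X): 
    c,sn=np.cos(p[2]),np.sin(p[2]); X=np.array(X); return np.array([p[0]+c*X[0]-sn*X[1],p[1]+sn*X[0]+c*X[1],X[2]])
f=lambda p:np.concatenate([proj(c,w(p,X))[0]-q for c,X,q in obs])
r=least_squares(f,[.5,.05,0]);print("chest",r.x.round(4),r.fun.reshape(-1,2).round(1).tolist())
p=r.x
inv=lambda X:(np.array([[np.cos(p[2]),np.sin(p[2])],[-np.sin(p[2]),np.cos(p[2])]])@(np.array(X)[:2]-p[:2])).round(4)
for n,q,z in(("con FR",T(790,232),.1),("con NR",T(752,710),.1),("con NL",T(490,690),.1),("knob",T(650,618),.133),("roller",T(736,371),.21)): print(n,inv(unproj(t,q,z)[0]),unproj(t,q,z)[0].round(4))
for n,a,b in(("knob",T(650,618),S(379,157)),("roller",T(736,371),S(221,66)),("lip",T(328,72),S(58,219))): X,e=tri([(t,a),(s,b)]);print(n,X.round(4),e.round(1),inv(X))
for n,x,y in(("tl",50,283),("tr",178,281),("bl",60,512),("br",187,508)): print("tray",n,unproj(t,[420+x/3,150+y/3],.018)[0].round(4))
for n,q in(("reag",[208,172]),): print(n,unproj(t,q,.16))
print("beaker",unproj(t,[140+82/4,160+263/4],.08),"red",unproj(t,[224.5,277.5],.075))
E
```

```text
green [[0.5459 0.0928 0.075 ]] [[0.5484 0.0877 0.075 ]] [0.5473 0.0921 0.0802] [ 0.1553 -0.739   0.6699  0.0554]
A [[0.5382 0.2796 0.075 ]] [[0.5426 0.2811 0.075 ]] [0.5408 0.2798 0.0722] [ 0.2044 -0.9445  0.7828  0.0504]
B [[0.4503 0.3945 0.075 ]] [[0.4539 0.3968 0.075 ]] [0.4522 0.3952 0.0714] [ 0.1731 -0.7439  0.5946  0.0096]
chest [ 0.4924  0.0451 -0.0812] [[-1.8, -0.5], [0.1, -0.8], [1.2, -0.1], [1.2, -2.1], [-0.3, -1.9], [0.2, -1.0]]
con FR [ 0.1336 -0.2328] [ 0.6067 -0.1977  0.1   ]
con NR [-0.1024 -0.2342] [ 0.3714 -0.18    0.1   ]
con NL [-0.1058 -0.1062] [ 0.3784 -0.0521  0.1   ]
knob [-0.0626 -0.1767] [ 0.4158 -0.1259  0.133 ]
roller [ 0.0524 -0.1957] [ 0.5288 -0.1542  0.21  ]
knob [ 0.4178 -0.1268  0.13  ] [ 0.2 -0.9  0.9  0. ] [-0.0605 -0.1773]
roller [ 0.5303 -0.1548  0.2077] [ 0.1 -0.6  0.6  0.1] [ 0.0539 -0.1962]
lip [0.6537 0.0311 0.2566] [ 0.1 -0.6  0.6  0.1] [ 0.1619 -0.0009]
tray tl [ 0.5448 -0.2879  0.018 ]
tray tr [ 0.5488 -0.3994  0.018 ]
tray bl [ 0.3463 -0.2959  0.018 ]
tray br [ 0.3523 -0.405   0.018 ]
reag [[0.69569588 0.28833682 0.16      ]]
beaker [[0.57353282 0.42044078 0.08      ]] red [[0.44695536 0.25681363 0.075     ]]
```

```bash
cat >> h.py <<'E'
CH=np.array([.4932,.0450,-.081])
def cw(x,y,z=0):
    c,s=np.cos(CH[2]),np.sin(CH[2]); return np.array([CH[0]+c*x-s*y,CH[1]+s*x+c*y,z])
def plan(target,off=.155,yaw=None,tilt=None):
    """shift in tool axes (mm) to bring point `off` ahead of TCP to target; yaw of jaw axis"""
    s=get_state(); R=Rn.from_quat(s["tcp_rot"]); M=R.as_matrix()
    print("t",round(s["time"],2),"tcp",s["eef_pos"].round(4),"tip pt",(s["eef_pos"]+M[:,2]*off).round(4),"z",M[:,2].round(3),"open",round(s["opening"],3),"F",s["contact_force"].round(1))
    yx=np.arctan2(M[1,0],M[0,0]); print("yaw x deg",np.degrees(yx).round(2))
    if yaw is not None:
        d=(yaw-yx+np.pi/2)%np.pi-np.pi/2; print("rz deg",-np.degrees(d).round(2)); R2=Rn.from_rotvec([0,0,d])*R
        Rt=Rn.from_matrix(np.c_[[np.cos(yx+d),np.sin(yx+d),0],[np.sin(yx+d),-np.cos(yx+d),0],[0,0,-1]])
        print("leveling rotvec deg (incl rz)",np.degrees((R.inv()*Rt).as_rotvec()).round(2)); R=Rt
        M=R.as_matrix()
    if target is not None: print("shift mm",(M.T@(np.array(target)-M[:,2]*off-s["eef_pos"])*1000).round(1), "tcp target",(np.array(target)-M[:,2]*off).round(3))
E
python3 -c "
from h import *
print(cw(.05,.05),cw(.05,-.05),cw(-.05,.05))
plan([.5468,.0922,.225],yaw=CH[2]+np.pi/2)"
python3 -m jog '[{"rz":6.27,"grip":0.3},{"rz":6.27,"grip":0.3},{"rz":6.27,"grip":0.3}]' 60
python3 -c "
from h import *
plan([.5468,.0922,.245],yaw=CH[2]+np.pi/2)"
```

```text
[0.54708164 0.09079049 0.        ] [ 0.53899049 -0.00888164  0.        ] [0.44740951 0.09888164 0.        ]
t 0.3 tcp [ 0.1649 -0.6544  0.4043] tip pt [ 0.1649 -0.6543  0.2493] z [-0.     0.001 -1.   ] open 0.999 F [ 0.5 -0.4  0.4]
yaw x deg -75.86
rz deg 18.78
leveling rotvec deg (incl rz) [-0.    0.05 18.78]
shift mm [-775.1 -320.2   24.3] tcp target [0.547 0.092 0.38 ]
t 0.3 tcp [ 0.1649 -0.6544  0.4043] tip pt [ 0.1649 -0.6543  0.2493] z [-0.     0.001 -1.   ] open 0.999 F [ 0.5 -0.4  0.4]
yaw x deg -75.86
rz deg 18.78
leveling rotvec deg (incl rz) [-0.    0.05 18.78]
shift mm [-775.1 -320.2    4.3] tcp target [0.547 0.092 0.4  ]$[0]: bad value
```

```bash
python3 -m jog '[{"rz":6.3},{"rz":6.2},{"rz":6.3}]' 60; python3 -m jog '[{"grip":0.3}]' 
```

```text
$[0]: bad value
$[0]: bad value
```

```bash
python3 -m jog --help 2>&1 | head -20
```

```text
invalid input: not JSON, or not a number
```

```bash
python3 -m jog '[{"x":0,"y":0,"z":0,"rx":0,"ry":0,"rz":6.3,"grip":0.3}]' 60
```

```text
time: 0.38
eef_pos: [0.1649, -0.6545, 0.4045]
tcp_rot: [0.753, -0.658, -0.0, -0.0]
contact_force: [-0.0, 0.2, 1.0]
opening: 0.882
```

```bash
python3 -m jog '[{"x":0,"y":0,"z":0,"rx":0,"ry":0,"rz":6.2,"grip":0.3},{"x":0,"y":0,"z":-10,"rx":0,"ry":0,"rz":6.3,"grip":0.3}]' 60;python3 -m jog '[{"x":-38,"y":-16,"z":0,"rx":0,"ry":0,"rz":0,"grip":0.3},{"x":-38,"y":-16,"z":0,"rx":0,"ry":0,"rz":0,"grip":0.3},{"x":-38,"y":-16,"z":0,"rx":0,"ry":0,"rz":0,"grip":0.3},{"x":-38,"y":-16,"z":0,"rx":0,"ry":0,"rz":0,"grip":0.3},{"x":-38,"y":-16,"z":0,"rx":0,"ry":0,"rz":0,"grip":0.3},{"x":-38,"y":-16,"z":0,"rx":0,"ry":0,"rz":0,"grip":0.3},{"x":-38,"y":-16,"z":0,"rx":0,"ry":0,"rz":0,"grip":0.3},{"x":-38,"y":-16,"z":0,"rx":0,"ry":0,"rz":0,"grip":0.3}]'
python3 -c "
from h import *
plan([.5468,.0922,.245],yaw=CH[2]+np.pi/2)"
```

```text
time: 0.55
eef_pos: [0.1649, -0.6541, 0.4119]
tcp_rot: [-0.676, 0.737, 0.002, 0.001]
contact_force: [-0.3, 0.1, -1.2]
opening: 0.704
time: 1.22
eef_pos: [0.3176, -0.36, 0.4148]
tcp_rot: [-0.678, 0.735, -0.0, 0.0]
contact_force: [0.8, -1.1, -0.7]
opening: 0.697
t 1.22 tcp [ 0.3176 -0.36    0.4148] tip pt [ 0.3177 -0.3601  0.2598] z [ 0. -0. -1.] open 0.697 F [ 0.8 -1.1 -0.7]
yaw x deg -94.7
rz deg -0.05
leveling rotvec deg (incl rz) [-0.03 -0.02 -0.05]
shift mm [-469.3 -191.9   14.8] tcp target [0.547 0.092 0.4  ]
```

```bash
python3 -m jog '[{"x":-36,"y":-20,"z":0,"rx":0,"ry":0,"rz":0,"grip":0.3},{"x":-36,"y":-20,"z":0,"rx":0,"ry":0,"rz":0,"grip":0.3},{"x":-36,"y":-20,"z":0,"rx":0,"ry":0,"rz":0,"grip":0.3},{"x":-36,"y":-20,"z":0,"rx":0,"ry":0,"rz":0,"grip":0.3},{"x":-36,"y":-20,"z":0,"rx":0,"ry":0,"rz":0,"grip":0.3},{"x":-36,"y":-20,"z":0,"rx":0,"ry":0,"rz":0,"grip":0.3},{"x":-36,"y":-15,"z":0,"rx":0,"ry":0,"rz":0,"grip":0.3},{"x":-36,"y":-15,"z":0,"rx":0,"ry":0,"rz":0,"grip":0.3}]';python3 -m jog '[{"x":-36,"y":-10,"z":0,"rx":0,"ry":0,"rz":0,"grip":0.3},{"x":-36,"y":-10,"z":0,"rx":0,"ry":0,"rz":0,"grip":0.3},{"x":-36,"y":-10,"z":0,"rx":0,"ry":0,"rz":0,"grip":0.3},{"x":-36,"y":-6,"z":0,"rx":0,"ry":0,"rz":0,"grip":0.3},{"x":-36,"y":-6,"z":0,"rx":0,"ry":0,"rz":0,"grip":0.3},{"x":0,"y":0,"z":0,"rx":0,"ry":0,"rz":0,"grip":0.3}]'
python3 -c "
from h import *
plan([.5468,.0917,.073],yaw=CH[2]+np.pi/2)
for n in ('top','scene'):
    c=read_camera(n);cv2.imwrite(f'pics/{n}2.png',c['frame'][:,:,::-1])
"
```

```text
time: 1.88
eef_pos: [0.4907, -0.085, 0.415]
tcp_rot: [-0.678, 0.735, -0.0, 0.0]
contact_force: [0.3, -0.2, 0.1]
opening: 0.699
time: 2.38
eef_pos: [0.547, 0.0938, 0.4148]
tcp_rot: [-0.68, 0.733, 0.001, 0.001]
contact_force: [0.0, 0.1, -0.3]
opening: 0.7
t 2.38 tcp [0.547  0.0938 0.4148] tip pt [0.5471 0.0942 0.2598] z [ 0.001  0.003 -1.   ] open 0.7 F [ 0.   0.1 -0.3]
yaw x deg -94.34
rz deg 0.3
leveling rotvec deg (incl rz) [-0.03  0.15  0.3 ]
shift mm [  2.1   0.  186.8] tcp target [0.547 0.092 0.228]
```

View pics/scene2.png

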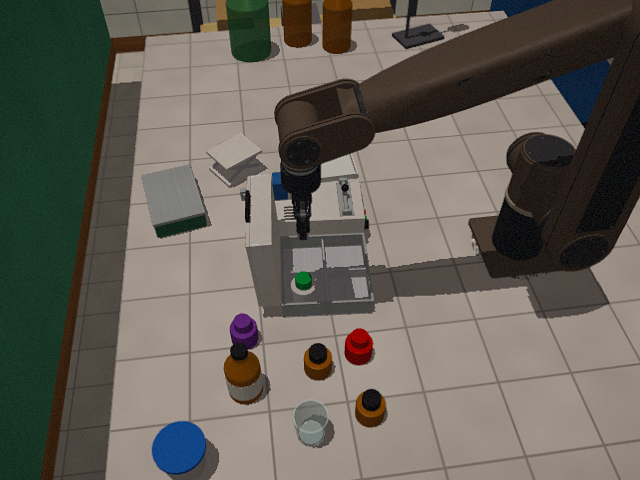

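View pics/top2.png

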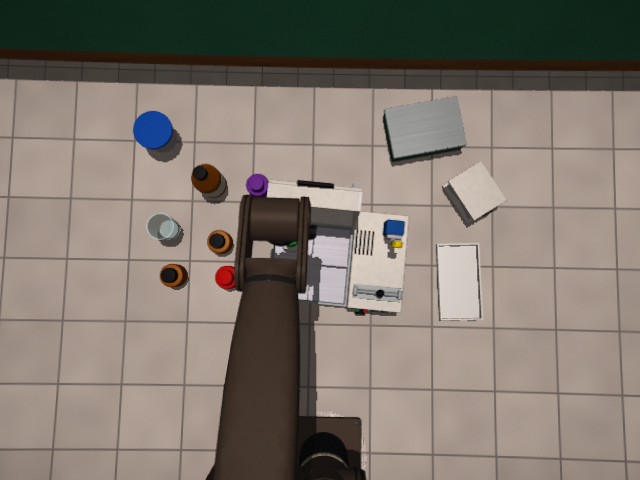

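```bash
python3 -c "
from h import *
c=read_camera('scene')
for z in (.415,.45,.5,.55,.6): print(z,proj(c,[[.547,.094,z],[.6,.094,z],[.547,.15,z]]).round(0).tolist())
crop(c,230,70,180,230,2.6,'s3.png')
"
```

```text
0.415 [[301.0, 164.0], [272.0, 167.0], [305.0, 185.0]]
0.45 [[301.0, 149.0], [271.0, 152.0], [305.0, 170.0]]
0.5 [[300.0, 126.0], [269.0, 129.0], [304.0, 147.0]]
0.55 [[299.0, 102.0], [268.0, 105.0], [304.0, 123.0]]
0.6 [[299.0, 76.0], [266.0, 79.0], [303.0, 97.0]]
```

View pics/s3.png

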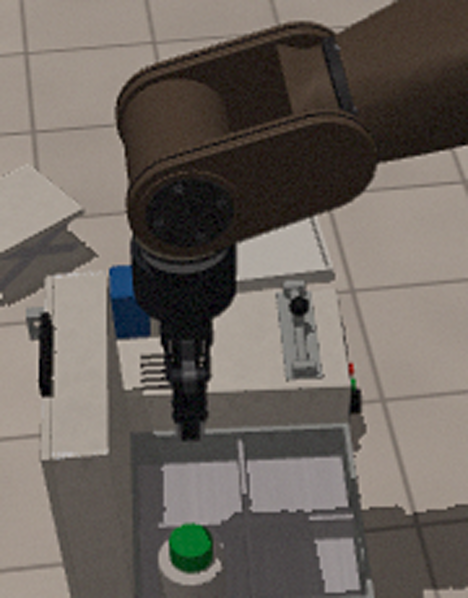

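```bash
python3 -m jog '[{"x":2,"y":0,"z":35,"rx":0,"ry":0,"rz":0.3,"grip":0.3},{"x":0,"y":0,"z":35,"rx":0,"ry":0,"rz":0,"grip":0.3},{"x":0,"y":0,"z":35,"rx":0,"ry":0,"rz":0,"grip":0.3},{"x":0,"y":0,"z":35,"rx":0,"ry":0,"rz":0,"grip":0.3},{"x":0,"y":0,"z":15,"rx":0,"ry":0,"rz":0,"grip":0.3},{"x":0,"y":0,"z":0,"rx":0,"ry":0,"rz":0,"grip":0.3}]'
python3 -c "
from h import *
plan([.5468,.0917,.073],yaw=CH[2]+np.pi/2)
c=read_camera('scene');crop(c,230,140,160,180,3.3,'s4.png')
"
```

```text
time: 3.03
eef_pos: [0.5442, 0.0853, 0.2547]
tcp_rot: [-0.675, 0.738, 0.003, -0.004]
contact_force: [-0.8, -1.5, 0.2]
opening: 0.701
t 3.03 tcp [0.5442 0.0853 0.2547] tip pt [0.5427 0.0853 0.0997] z [-0.01  0.   -1.  ] open 0.701 F [-0.8 -1.5  0.2]
yaw x deg -95.11
rz deg -0.47
leveling rotvec deg (incl rz) [ 0.58 -0.05 -0.47]
shift mm [-6.6 -2.  26.7] tcp target [0.547 0.092 0.228]
```

View pics/s4.png

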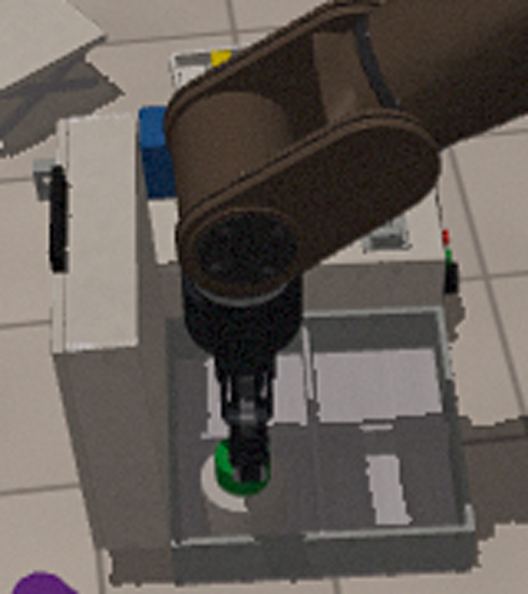

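```bash
python3 -m jog '[{"x":0,"y":0,"z":0,"rx":0,"ry":0,"rz":0,"grip":0.3},{"x":0,"y":0,"z":0,"rx":0,"ry":0,"rz":0,"grip":0.3}]'
python3 -c "
from h import *
plan([.5468,.0917,.073],yaw=CH[2]+np.pi/2)
"
```

```text
time: 3.25
eef_pos: [0.5475, 0.0862, 0.2622]
tcp_rot: [-0.675, 0.737, -0.002, 0.002]
contact_force: [-0.1, 0.9, 0.7]
opening: 0.7
t 3.25 tcp [0.5475 0.0862 0.2622] tip pt [0.5481 0.0862 0.1072] z [ 0.004 -0.    -1.   ] open 0.7 F [-0.1  0.9  0.7]
yaw x deg -95.02
rz deg -0.38
leveling rotvec deg (incl rz) [-0.25  0.01 -0.38]
shift mm [-5.4  1.1 34.2] tcp target [0.547 0.092 0.228]
```

```bash
python3 -m jog '[{"x":-5.5,"y":1,"z":10,"rx":0,"ry":0,"rz":-0.3,"grip":0.3},{"x":0,"y":0,"z":12,"rx":0,"ry":0,"rz":0,"grip":0.3},{"x":0,"y":0,"z":8,"rx":0,"ry":0,"rz":0,"grip":0.3},{"x":0,"y":0,"z":4,"rx":0,"ry":0,"rz":0,"grip":0.3},{"x":0,"y":0,"z":0,"rx":0,"ry":0,"rz":0,"grip":0.3},{"x":0,"y":0,"z":0,"rx":0,"ry":0,"rz":0,"grip":0.3}]'
python3 -c "
from h import *
plan([.5468,.0917,.073],yaw=CH[2]+np.pi/2)
c=read_camera('scene');crop(c,260,220,100,90,6,'s5.png')
"
```

```text
time: 3.75
eef_pos: [0.5456, 0.0926, 0.225]
tcp_rot: [-0.678, 0.735, 0.001, -0.001]
contact_force: [-0.4, -0.4, 0.1]
opening: 0.699
t 3.75 tcp [0.5456 0.0926 0.225 ] tip pt [0.5454 0.0926 0.07  ] z [-0.002  0.    -1.   ] open 0.699 F [-0.4 -0.4  0.1]
yaw x deg -94.65
rz deg -0.01
leveling rotvec deg (incl rz) [ 0.09 -0.   -0.01]
shift mm [ 0.8 -1.2 -3. ] tcp target [0.547 0.092 0.228]
```

View pics/s5.png

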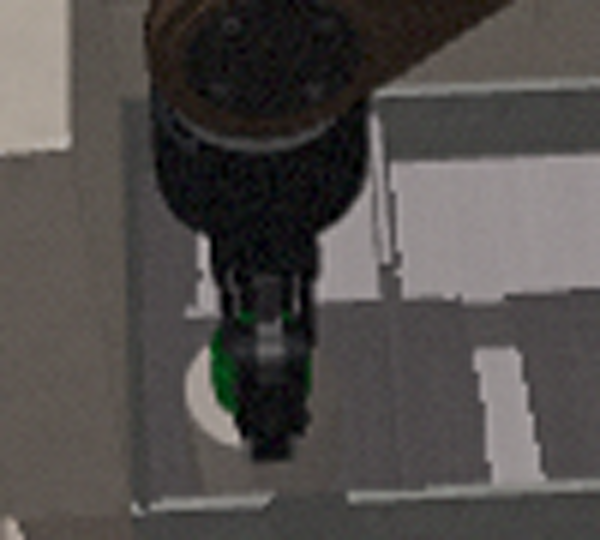

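```bash
python3 -m jog '[{"x":0,"y":-1,"z":-4,"rx":0,"ry":0,"rz":0,"grip":0.3},{"x":0,"y":0,"z":0,"rx":0,"ry":0,"rz":0,"grip":0.8},{"x":0,"y":0,"z":0,"rx":0,"ry":0,"rz":0,"grip":0.8},{"x":0,"y":0,"z":0,"rx":0,"ry":0,"rz":0,"grip":0.8},{"x":0,"y":0,"z":0,"rx":0,"ry":0,"rz":0,"grip":0.8},{"x":0,"y":0,"z":0,"rx":0,"ry":0,"rz":0,"grip":0.8}]' 60
python3 -m jog '[{"x":0,"y":0,"z":-5,"rx":0,"ry":0,"rz":0,"grip":0.8},{"x":0,"y":0,"z":-10,"rx":0,"ry":0,"rz":0,"grip":0.8},{"x":0,"y":0,"z":-15,"rx":0,"ry":0,"rz":0,"grip":0.8},{"x":0,"y":0,"z":-15,"rx":0,"ry":0,"rz":0,"grip":0.8},{"x":0,"y":0,"z":0,"rx":0,"ry":0,"rz":0,"grip":0.8}]' 60
python3 -c "
from h import *
plan(None)
c=read_camera('scene');crop(c,230,160,120,150,4,'s6.png')
"
```

```text
time: 4.3
eef_pos: [0.5475, 0.0925, 0.2311]
tcp_rot: [-0.678, 0.735, -0.001, 0.001]
contact_force: [-1.1, 2.0, 5.0]
opening: 0.426
time: 4.72
eef_pos: [0.5477, 0.0924, 0.2777]
tcp_rot: [-0.678, 0.735, -0.002, 0.002]
contact_force: [0.4, -0.6, -2.3]
opening: 0.419
t 4.72 tcp [0.5477 0.0924 0.2777] tip pt [0.5485 0.0924 0.1227] z [ 0.005 -0.    -1.   ] open 0.419 F [ 0.4 -0.6 -2.3]
yaw x deg -94.65
```

View pics/s6.png

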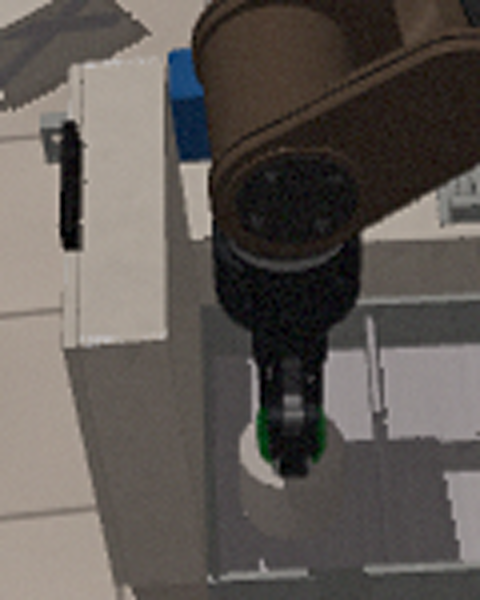

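```bash
python3 -m jog '[{"x":0,"y":5,"z":-25,"rx":0,"ry":0,"rz":0,"grip":0.8},{"x":0,"y":8,"z":-30,"rx":0,"ry":0,"rz":0,"grip":0.8},{"x":0,"y":10,"z":-30,"rx":0,"ry":0,"rz":0,"grip":0.8},{"x":0,"y":10,"z":-30,"rx":0,"ry":0,"rz":0,"grip":0.8},{"x":5,"y":10,"z":-25,"rx":0,"ry":0,"rz":0,"grip":0.8},{"x":20,"y":7,"z":-13,"rx":0,"ry":0,"rz":0,"grip":0.8},{"x":35,"y":0,"z":0,"rx":0,"ry":0,"rz":0,"grip":0.8},{"x":35,"y":0,"z":0,"rx":0,"ry":0,"rz":0,"grip":0.8}]' 60
python3 -m jog '[{"x":35,"y":0,"z":0,"rx":0,"ry":0,"rz":0,"grip":0.8},{"x":35,"y":0,"z":0,"rx":0,"ry":0,"rz":0,"grip":0.8},{"x":35,"y":0,"z":0,"rx":0,"ry":0,"rz":0,"grip":0.8},{"x":35,"y":0,"z":0,"rx":0,"ry":0,"rz":0,"grip":0.8},{"x":35,"y":0,"z":0,"rx":0,"ry":0,"rz":0,"grip":0.8},{"x":35,"y":0,"z":0,"rx":0,"ry":0,"rz":0,"grip":0.8},{"x":35,"y":0,"z":0,"rx":0,"ry":0,"rz":0,"grip":0.8},{"x":30,"y":0,"z":0,"rx":0,"ry":0,"rz":0,"grip":0.8}]' 60
python3 -c "
from h import *
plan([.448,-.347,.231-.155],yaw=.04+np.pi/2)
c=read_camera('scene');cv2.imwrite('pics/s7.png',c['frame'][:,:,::-1])
"
```

```text
time: 5.43
eef_pos: [0.4886, 0.0016, 0.428]
tcp_rot: [-0.679, 0.734, -0.0, 0.0]
contact_force: [0.6, -1.2, -2.8]
opening: 0.424
time: 6.1
eef_pos: [0.4661, -0.2743, 0.4259]
tcp_rot: [-0.677, 0.736, 0.001, -0.0]
contact_force: [0.1, -0.1, -2.2]
opening: 0.423
t 6.1 tcp [ 0.4661 -0.2743  0.4259] tip pt [ 0.4658 -0.2741  0.2709] z [-0.002  0.001 -1.   ] open 0.423 F [ 0.1 -0.1 -2.2]
yaw x deg -94.72
rz deg -7.01
leveling rotvec deg (incl rz) [ 0.13  0.08 -7.01]
shift mm [ 71.9  21.  194.9] tcp target [ 0.448 -0.347  0.231]
```

View pics/s7.png

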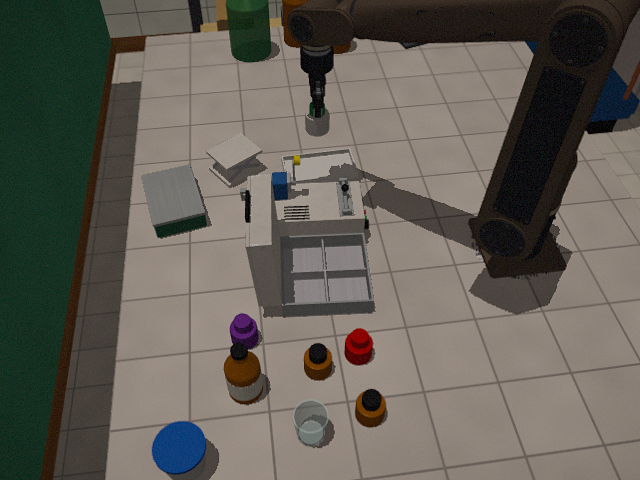

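```bash
python3 -m jog '[{"x":25,"y":10,"z":0,"rx":0,"ry":0,"rz":-3.5,"grip":0.8},{"x":25,"y":5,"z":10,"rx":0,"ry":0,"rz":-3.5,"grip":0.8},{"x":20,"y":2,"z":25,"rx":0,"ry":0,"rz":0,"grip":0.8},{"x":0,"y":0,"z":30,"rx":0,"ry":0,"rz":0,"grip":0.8},{"x":0,"y":0,"z":30,"rx":0,"ry":0,"rz":0,"grip":0.8},{"x":0,"y":0,"z":20,"rx":0,"ry":0,"rz":0,"grip":0.8},{"x":0,"y":0,"z":10,"rx":0,"ry":0,"rz":0,"grip":0.8},{"x":0,"y":0,"z":0,"rx":0,"ry":0,"rz":0,"grip":0.8}]' 60
python3 -m jog '[{"x":0,"y":0,"z":0,"rx":0,"ry":0,"rz":0,"grip":0.8}]'
python3 -c "
from h import *
plan([.448,-.347,.231-.155],yaw=.04+np.pi/2)
"
```

```text
time: 6.82
eef_pos: [0.4473, -0.3402, 0.2983]
tcp_rot: [0.721, -0.693, -0.004, -0.0]
contact_force: [-0.5, 0.6, -2.2]
opening: 0.424
time: 6.9
eef_pos: [0.4484, -0.3412, 0.3023]
tcp_rot: [0.721, -0.692, -0.001, -0.0]
contact_force: [0.3, -0.3, -1.4]
opening: 0.421
t 6.9 tcp [ 0.4484 -0.3412  0.3023] tip pt [ 0.4482 -0.341   0.1473] z [-0.001  0.001 -1.   ] open 0.421 F [ 0.3 -0.3 -1.4]
yaw x deg -87.65
rz deg 0.06
leveling rotvec deg (incl rz) [0.05 0.06 0.06]
shift mm [ 5.8  0.6 71.3] tcp target [ 0.448 -0.347  0.231]
```

```bash
python3 -m jog '[{"x":6,"y":0,"z":15,"rx":0,"ry":0,"rz":0,"grip":0.8},{"x":0,"y":0,"z":20,"rx":0,"ry":0,"rz":0,"grip":0.8},{"x":0,"y":0,"z":15,"rx":0,"ry":0,"rz":0,"grip":0.8},{"x":0,"y":0,"z":10,"rx":0,"ry":0,"rz":0,"grip":0.8},{"x":0,"y":0,"z":5,"rx":0,"ry":0,"rz":0,"grip":0.8},{"x":0,"y":0,"z":0,"rx":0,"ry":0,"rz":0,"grip":0.8},{"x":0,"y":0,"z":0,"rx":0,"ry":0,"rz":0,"grip":0.8}]' 60
python3 -m jog '[{"x":0,"y":0,"z":1,"rx":0,"ry":0,"rz":0,"grip":0.8},{"x":0,"y":0,"z":1,"rx":0,"ry":0,"rz":0,"grip":0.8},{"x":0,"y":0,"z":1,"rx":0,"ry":0,"rz":0,"grip":0.8},{"x":0,"y":0,"z":1,"rx":0,"ry":0,"rz":0,"grip":0.8}]'
python3 -c "
from h import *
plan([.448,-.347,.2285-.155],yaw=.04+np.pi/2)
c=read_camera('scene');crop(c,260,80,120,130,4,'s8.png')
c=read_camera('top');crop(c,380,200,140,150,4,'t8.png')
"
```

```text
time: 7.48
eef_pos: [0.449, -0.3477, 0.2389]
tcp_rot: [0.721, -0.692, 0.001, 0.0]
contact_force: [0.2, 0.3, -2.0]
opening: 0.424
time: 7.82
eef_pos: [0.4487, -0.3475, 0.2342]
tcp_rot: [0.721, -0.693, 0.0, 0.0]
contact_force: [-0.4, 0.2, -2.2]
opening: 0.425
t 7.82 tcp [ 0.4487 -0.3475  0.2342] tip pt [ 0.4488 -0.3476  0.0792] z [ 0.001 -0.001 -1.   ] open 0.425 F [-0.4  0.2 -2.2]
yaw x deg -87.66
rz deg 0.05
leveling rotvec deg (incl rz) [-0.04 -0.04  0.05]
shift mm [-0.5  0.7  5.7] tcp target [ 0.448 -0.347  0.228]
```

View pics/s8.png

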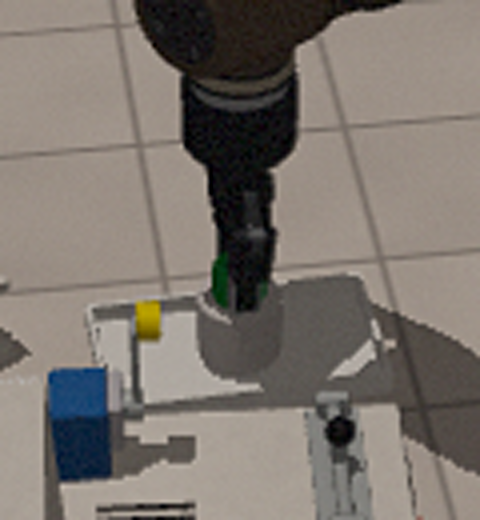

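View pics/t8.png

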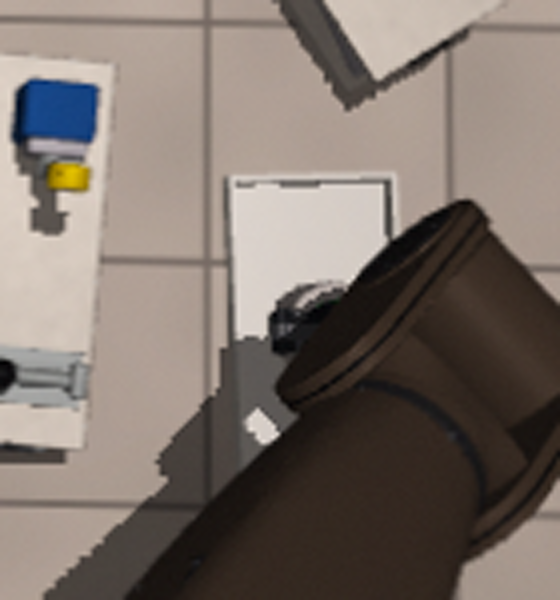

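```bash
python3 -m jog '[{"x":0,"y":0,"z":1.5,"rx":0,"ry":0,"rz":0,"grip":0.8},{"x":0,"y":0,"z":1.5,"rx":0,"ry":0,"rz":0,"grip":0.8},{"x":0,"y":0,"z":1.5,"rx":0,"ry":0,"rz":0,"grip":0.8},{"x":0,"y":0,"z":1.5,"rx":0,"ry":0,"rz":0,"grip":0.8},{"x":0,"y":0,"z":0,"rx":0,"ry":0,"rz":0,"grip":0.8}]'
```

```text
time: 8.33
eef_pos: [0.4488, -0.3475, 0.2291]
tcp_rot: [0.721, -0.692, -0.001, -0.0]
contact_force: [-2.5, 3.2, 5.9]
opening: 0.423
```

```bash
python3 -m jog '[{"x":0,"y":0,"z":0,"rx":0,"ry":0,"rz":0,"grip":0.3},{"x":0,"y":0,"z":0,"rx":0,"ry":0,"rz":0,"grip":0.3},{"x":0,"y":0,"z":0,"rx":0,"ry":0,"rz":0,"grip":0.3},{"x":0,"y":0,"z":-10,"rx":0,"ry":0,"rz":0,"grip":0.3},{"x":0,"y":0,"z":-20,"rx":0,"ry":0,"rz":0,"grip":0.3},{"x":0,"y":0,"z":-35,"rx":0,"ry":0,"rz":0,"grip":0.3},{"x":0,"y":0,"z":-40,"rx":0,"ry":0,"rz":0,"grip":0.3},{"x":0,"y":0,"z":-40,"rx":0,"ry":0,"rz":0,"grip":0.3}]'
python3 -m jog '[{"x":0,"y":0,"z":-40,"rx":0,"ry":0,"rz":3.5,"grip":0.3},{"x":-10,"y":-5,"z":-15,"rx":0,"ry":0,"rz":3.5,"grip":0.3},{"x":-30,"y":-5,"z":0,"rx":0,"ry":0,"rz":0,"grip":0.3},{"x":-35,"y":-5,"z":0,"rx":0,"ry":0,"rz":0,"grip":0.3}]'
python3 -c "
from h import *
plan([.5405,.2795,.077],yaw=CH[2]+np.pi/2)
c=read_camera('scene');cv2.imwrite('pics/s9.png',c['frame'][:,:,::-1])
"
```

```text
time: 9.0
eef_pos: [0.4483, -0.3471, 0.3742]
tcp_rot: [0.721, -0.693, -0.001, -0.0]
contact_force: [-0.7, -1.0, 0.1]
opening: 0.701
time: 9.33
eef_pos: [0.469, -0.274, 0.4312]
tcp_rot: [-0.677, 0.736, -0.003, 0.0]
contact_force: [0.4, 0.1, -0.7]
opening: 0.701
t 9.33 tcp [ 0.469  -0.274   0.4312] tip pt [ 0.4697 -0.2747  0.2762] z [ 0.005 -0.004 -1.   ] open 0.701 F [ 0.4  0.1 -0.7]
yaw x deg -94.84
rz deg -0.2
leveling rotvec deg (incl rz) [-0.28 -0.22 -0.2 ]
shift mm [-557.5  -26.5  199.2] tcp target [0.54  0.28  0.232]
```

View pics/s9.png

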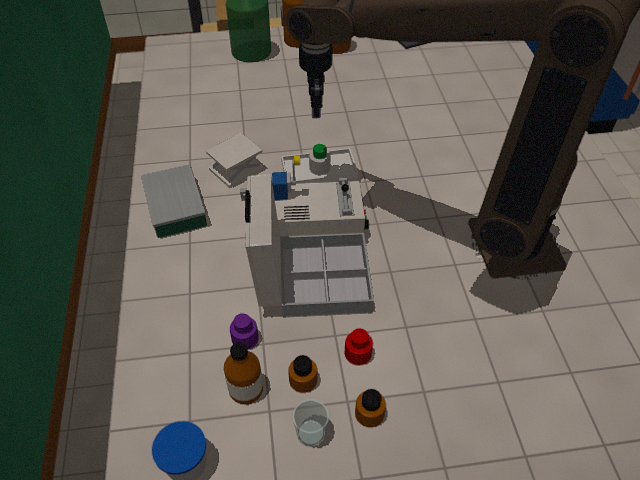

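The green jar now stands in the tray (cap at (320,151)). Amber jar A has been knocked aside: its cap was at (318,350) and is now at (303,364). I'll measure it again.

```bash
python3 -c "
from h import *
c=read_camera('top');s=read_camera('scene')
crop(c,140,200,130,110,6,'t10.png');crop(s,270,330,130,110,6,'s10.png')
"
```

```text
(no output)
```

View pics/t10.png

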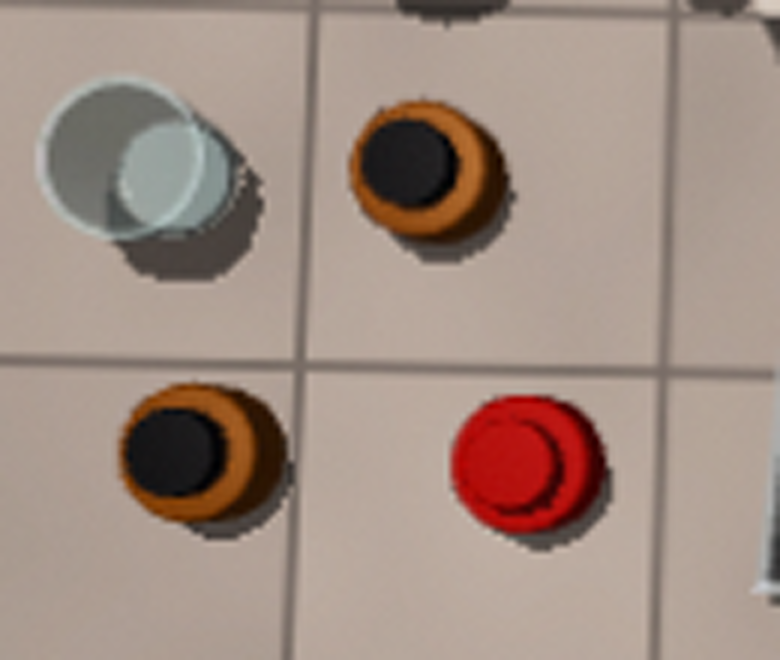

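View pics/s10.png

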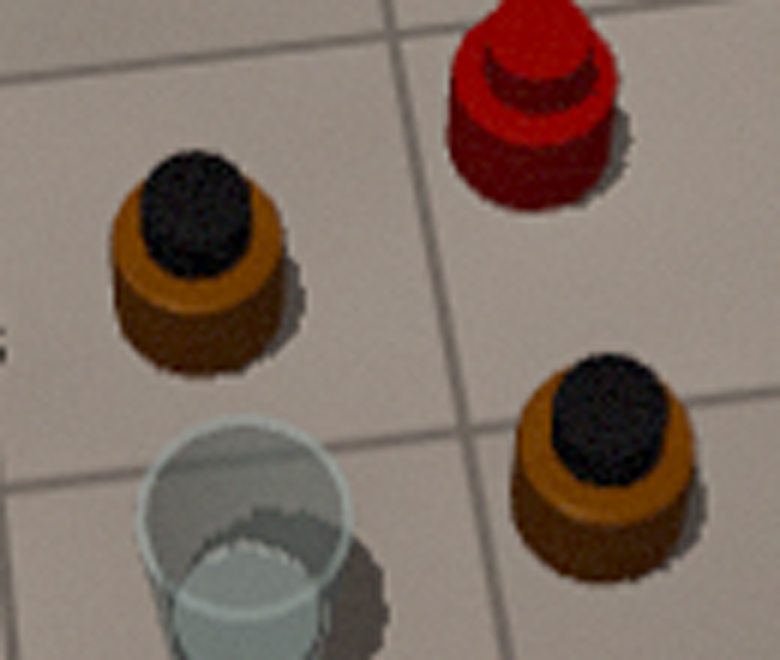

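```bash
python3 -c "
from h import *
t=read_camera('top');s=read_camera('scene')
for a,b in (((208,227.3),(302.8,361.7)),((168.8,275.3),(371.5,395.5))): print(unproj(t,a,.075).round(4),unproj(s,b,.075).round(4),tri([(t,np.array(a)),(s,np.array(b))])[0].round(4))
plan([.568,.30,.35-.155],yaw=CH[2]+np.pi/2)
"
```

```text
[[0.5725 0.3029 0.075 ]] [[0.5767 0.3038 0.075 ]] [0.5751 0.303  0.0729]
[[0.45   0.3956 0.075 ]] [[0.4541 0.3957 0.075 ]] [0.4525 0.3954 0.074 ]
t 9.58 tcp [ 0.469  -0.2735  0.4282] tip pt [ 0.469  -0.2737  0.2732] z [ 0.    -0.001 -1.   ] open 0.7 F [ 0.1 -0.9 -0.2]
yaw x deg -94.63
rz deg 0.01
leveling rotvec deg (incl rz) [-0.02 -0.05  0.01]
shift mm [-579.7  -52.3   78.2] tcp target [0.568 0.3   0.35 ]
```

```bash
python3 -m jog '[{"x":-20,"y":0,"z":0,"rx":0,"ry":0,"rz":0,"grip":0.3},{"x":-38,"y":0,"z":0,"rx":0,"ry":0,"rz":0,"grip":0.3},{"x":-38,"y":0,"z":0,"rx":0,"ry":0,"rz":0,"grip":0.3},{"x":-38,"y":0,"z":0,"rx":0,"ry":0,"rz":0,"grip":0.3},{"x":-38,"y":0,"z":0,"rx":0,"ry":0,"rz":0,"grip":0.3},{"x":-38,"y":0,"z":0,"rx":0,"ry":0,"rz":0,"grip":0.3},{"x":-38,"y":0,"z":0,"rx":0,"ry":0,"rz":0,"grip":0.3},{"x":-38,"y":0,"z":0,"rx":0,"ry":0,"rz":0,"grip":0.3}]'
python3 -m jog '[{"x":-38,"y":0,"z":0,"rx":0,"ry":0,"rz":0,"grip":0.3},{"x":-38,"y":0,"z":0,"rx":0,"ry":0,"rz":0,"grip":0.3},{"x":-38,"y":0,"z":0,"rx":0,"ry":0,"rz":0,"grip":0.3},{"x":-38,"y":-5,"z":0,"rx":0,"ry":0,"rz":0,"grip":0.3},{"x":-38,"y":-10,"z":0,"rx":0,"ry":0,"rz":0,"grip":0.3},{"x":-30,"y":-15,"z":0,"rx":0,"ry":0,"rz":0,"grip":0.3},{"x":-30,"y":-15,"z":10,"rx":0,"ry":0,"rz":0,"grip":0.3},{"x":-20,"y":-5,"z":20,"rx":0,"ry":0,"rz":0,"grip":0.3}]'
python3 -m jog '[{"x":0,"y":0,"z":10,"rx":0,"ry":0,"rz":0,"grip":0.3},{"x":0,"y":0,"z":0,"rx":0,"ry":0,"rz":0,"grip":0.3}]'
python3 -c "
from h import *
plan([.5745,.303,.071],yaw=CH[2]+np.pi/2)
c=read_camera('scene');cv2.imwrite('pics/s11.png',c['frame'][:,:,::-1])
"
```

```text
time: 10.25
eef_pos: [0.4924, 0.0121, 0.4279]
tcp_rot: [-0.677, 0.736, -0.0, 0.0]
contact_force: [0.3, -0.9, 0.6]
opening: 0.7
time: 10.92
eef_pos: [0.5668, 0.2781, 0.4005]
tcp_rot: [-0.678, 0.735, -0.002, 0.003]
contact_force: [0.5, -1.1, -0.3]
opening: 0.7
time: 11.08
eef_pos: [0.5642, 0.2763, 0.3834]
tcp_rot: [-0.678, 0.735, 0.001, -0.003]
contact_force: [-1.1, -0.0, -1.3]
opening: 0.706
t 11.08 tcp [0.5642 0.2763 0.3834] tip pt [0.5632 0.2759 0.2284] z [-0.007 -0.003 -1.   ] open 0.706 F [-1.1 -0.  -1.3]
yaw x deg -94.64
rz deg -0.0
leveling rotvec deg (incl rz) [ 0.38 -0.19 -0.  ]
shift mm [-27.4  -8.1 157.4] tcp target [0.574 0.303 0.226]
```

View pics/s11.png

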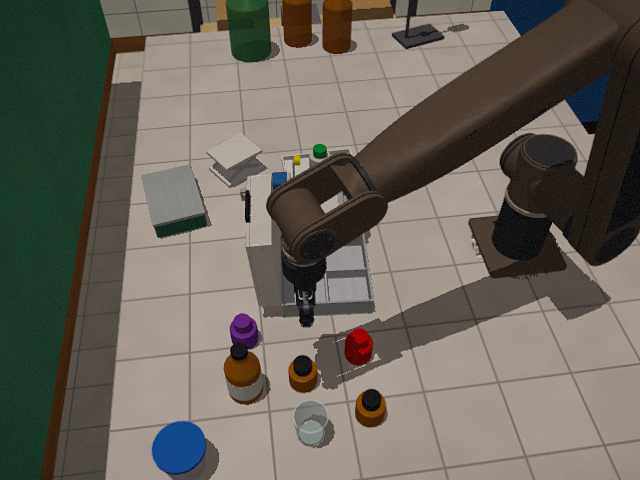

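```bash
python3 -m jog '[{"x":-15,"y":-4,"z":10,"rx":0,"ry":0,"rz":0,"grip":0.3},{"x":-13,"y":-4,"z":25,"rx":0,"ry":0,"rz":0,"grip":0.3},{"x":0,"y":0,"z":30,"rx":0,"ry":0,"rz":0,"grip":0.3},{"x":0,"y":0,"z":30,"rx":0,"ry":0,"rz":0,"grip":0.3},{"x":0,"y":0,"z":20,"rx":0,"ry":0,"rz":0,"grip":0.3},{"x":0,"y":0,"z":10,"rx":0,"ry":0,"rz":0,"grip":0.3},{"x":0,"y":0,"z":0,"rx":0,"ry":0,"rz":0,"grip":0.3},{"x":0,"y":0,"z":0,"rx":0,"ry":0,"rz":0,"grip":0.3}]'
python3 -c "
from h import *
plan([.5745,.303,.0695],yaw=CH[2]+np.pi/2)"
```

```text
time: 11.8
eef_pos: [0.575, 0.3031, 0.264]
tcp_rot: [-0.677, 0.736, -0.0, 0.001]
contact_force: [0.5, -0.7, 0.6]
opening: 0.698
t 11.8 tcp [0.575  0.3031 0.264 ] tip pt [0.5752 0.3031 0.109 ] z [ 0.001  0.    -1.   ] open 0.698 F [ 0.5 -0.7  0.6]
yaw x deg -94.73
rz deg -0.09
leveling rotvec deg (incl rz) [-0.08  0.03 -0.09]
shift mm [ 0.1  0.5 39.5] tcp target [0.574 0.303 0.224]
```

```bash
python3 -m jog '[{"x":0,"y":0,"z":10,"rx":0,"ry":0,"rz":0,"grip":0.3},{"x":0,"y":0,"z":15,"rx":0,"ry":0,"rz":0,"grip":0.3},{"x":0,"y":0,"z":10,"rx":0,"ry":0,"rz":0,"grip":0.3},{"x":0,"y":0,"z":4,"rx":0,"ry":0,"rz":0,"grip":0.3},{"x":0,"y":0,"z":0,"rx":0,"ry":0,"rz":0,"grip":0.3},{"x":0,"y":0,"z":0,"rx":0,"ry":0,"rz":0,"grip":0.3}]'
python3 -c "
from h import *
plan([.5745,.303,.0695],yaw=CH[2]+np.pi/2)
c=read_camera('scene');crop(c,260,300,130,130,4,'s12.png')"
```

```text
time: 12.3
eef_pos: [0.5741, 0.3039, 0.223]
tcp_rot: [-0.678, 0.735, 0.0, -0.001]
contact_force: [-0.6, 0.4, -0.7]
opening: 0.695
t 12.3 tcp [0.5741 0.3039 0.223 ] tip pt [0.5739 0.3039 0.068 ] z [-0.001 -0.    -1.   ] open 0.695 F [-0.6  0.4 -0.7]
yaw x deg -94.65
rz deg -0.01
leveling rotvec deg (incl rz) [ 0.06 -0.03 -0.01]
shift mm [ 0.9 -0.5 -1.5] tcp target [0.574 0.303 0.225]
```

View pics/s12.png

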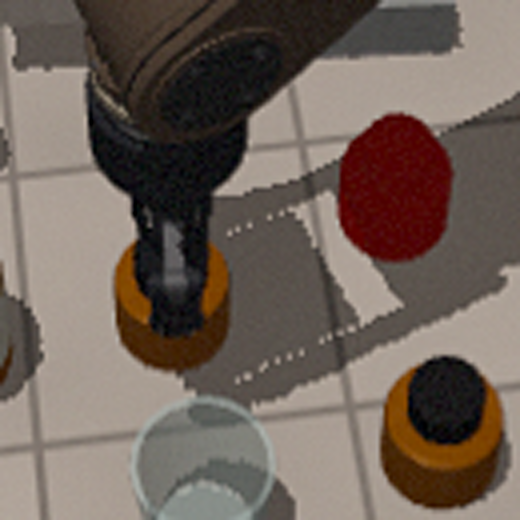

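```bash
python3 -m jog '[{"x":1,"y":0,"z":-2,"rx":0,"ry":0,"rz":0,"grip":0.3},{"x":0,"y":0,"z":0,"rx":0,"ry":0,"rz":0,"grip":0.8},{"x":0,"y":0,"z":0,"rx":0,"ry":0,"rz":0,"grip":0.8},{"x":0,"y":0,"z":0,"rx":0,"ry":0,"rz":0,"grip":0.8},{"x":0,"y":0,"z":0,"rx":0,"ry":0,"rz":0,"grip":0.8},{"x":0,"y":0,"z":0,"rx":0,"ry":0,"rz":0,"grip":0.8}]' 60
python3 -m jog '[{"x":0,"y":0,"z":-5,"rx":0,"ry":0,"rz":0,"grip":0.8},{"x":0,"y":0,"z":-15,"rx":0,"ry":0,"rz":0,"grip":0.8},{"x":0,"y":0,"z":-30,"rx":0,"ry":0,"rz":0,"grip":0.8},{"x":0,"y":0,"z":-35,"rx":0,"ry":0,"rz":0,"grip":0.8},{"x":0,"y":0,"z":-30,"rx":0,"ry":0,"rz":0,"grip":0.8},{"x":0,"y":0,"z":-15,"rx":0,"ry":0,"rz":0,"grip":0.8},{"x":0,"y":0,"z":0,"rx":0,"ry":0,"rz":0,"grip":0.8}]' 60
python3 -c "
from h import *
p=cw(.046,-.05); print(p)
plan([p[0],p[1],.2],yaw=CH[2]+np.pi/2)"
```

```text
time: 12.85
eef_pos: [0.5746, 0.3032, 0.227]
tcp_rot: [-0.678, 0.735, -0.0, 0.001]
contact_force: [-0.8, 1.4, 4.8]
opening: 0.424
time: 13.43
eef_pos: [0.575, 0.3031, 0.3617]
tcp_rot: [-0.678, 0.735, -0.002, 0.004]
contact_force: [0.7, 0.2, -2.0]
opening: 0.424
[ 0.53500361 -0.00855799  0.        ]
t 13.43 tcp [0.575  0.3031 0.3617] tip pt [0.5763 0.3035 0.2067] z [ 0.009  0.003 -1.   ] open 0.424 F [ 0.7  0.2 -2. ]
yaw x deg -94.66
rz deg -0.02
leveling rotvec deg (incl rz) [-0.48  0.19 -0.02]
shift mm [313.8  14.6   6.7] tcp target [ 0.535 -0.009  0.355]
```

```bash
python3 -m jog '[{"x":15,"y":10,"z":0,"rx":0,"ry":0,"rz":0,"grip":0.8},{"x":35,"y":10,"z":0,"rx":0,"ry":0,"rz":0,"grip":0.8},{"x":38,"y":5,"z":0,"rx":0,"ry":0,"rz":0,"grip":0.8},{"x":38,"y":0,"z":0,"rx":0,"ry":0,"rz":0,"grip":0.8},{"x":38,"y":0,"z":0,"rx":0,"ry":0,"rz":0,"grip":0.8},{"x":38,"y":0,"z":0,"rx":0,"ry":0,"rz":0,"grip":0.8},{"x":38,"y":0,"z":0,"rx":0,"ry":0,"rz":0,"grip":0.8},{"x":35,"y":-5,"z":0,"rx":0,"ry":0,"rz":0,"grip":0.8}]'
python3 -m jog '[{"x":25,"y":0,"z":0,"rx":0,"ry":0,"rz":0,"grip":0.8},{"x":12,"y":0,"z":0,"rx":0,"ry":0,"rz":0,"grip":0.8},{"x":0,"y":0,"z":0,"rx":0,"ry":0,"rz":0,"grip":0.8},{"x":0,"y":0,"z":0,"rx":0,"ry":0,"rz":0,"grip":0.8}]'
python3 -c "
from h import *
p=cw(.046,-.05); print(p)
plan([p[0],p[1],.2325-.155],yaw=CH[2]+np.pi/2)
c=read_camera('scene');crop(c,230,140,160,180,3.3,'s13.png')"
```

```text
time: 14.1
eef_pos: [0.53, 0.0287, 0.3534]
tcp_rot: [-0.678, 0.735, 0.002, -0.002]
contact_force: [0.8, 1.2, -2.5]
opening: 0.425
time: 14.43
eef_pos: [0.5284, -0.0066, 0.3544]
tcp_rot: [-0.677, 0.736, 0.001, -0.001]
contact_force: [0.0, 0.3, -3.0]
opening: 0.425
[ 0.53500361 -0.00855799  0.        ]
t 14.43 tcp [ 0.5284 -0.0066  0.3544] tip pt [ 0.528  -0.0064  0.1994] z [-0.003  0.001 -1.   ] open 0.425 F [ 0.   0.3 -3. ]
yaw x deg -94.75
rz deg -0.11
leveling rotvec deg (incl rz) [ 0.15  0.06 -0.11]
shift mm [  1.4  -6.7 121.9] tcp target [ 0.535 -0.009  0.233]
```

View pics/s13.png

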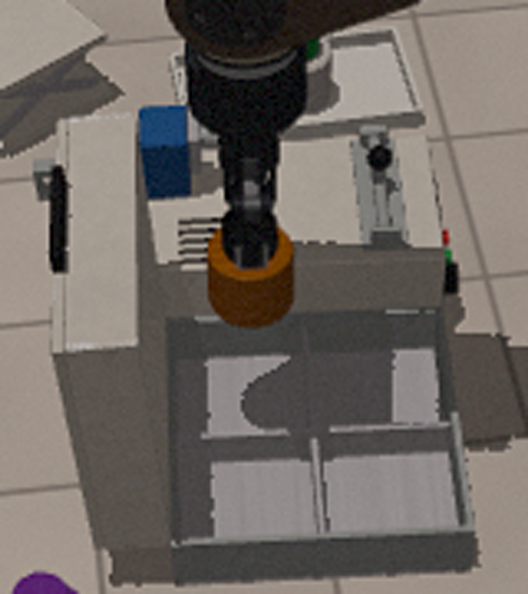

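```bash
python3 -m jog '[{"x":1,"y":-7,"z":10,"rx":0,"ry":0,"rz":0,"grip":0.8},{"x":0,"y":0,"z":25,"rx":0,"ry":0,"rz":0,"grip":0.8},{"x":0,"y":0,"z":30,"rx":0,"ry":0,"rz":0,"grip":0.8},{"x":0,"y":0,"z":20,"rx":0,"ry":0,"rz":0,"grip":0.8},{"x":0,"y":0,"z":10,"rx":0,"ry":0,"rz":0,"grip":0.8},{"x":0,"y":0,"z":4,"rx":0,"ry":0,"rz":0,"grip":0.8},{"x":0,"y":0,"z":0,"rx":0,"ry":0,"rz":0,"grip":0.8},{"x":0,"y":0,"z":0,"rx":0,"ry":0,"rz":0,"grip":0.8}]'
python3 -c "
from h import *
p=cw(.046,-.05)
plan([p[0],p[1],.2325-.155],yaw=CH[2]+np.pi/2)"
```

```text
time: 15.15
eef_pos: [0.5365, -0.0076, 0.2579]
tcp_rot: [-0.678, 0.735, -0.001, 0.001]
contact_force: [-0.7, -0.0, -2.1]
opening: 0.424
t 15.15 tcp [ 0.5365 -0.0076  0.2579] tip pt [ 0.5368 -0.0077  0.1029] z [ 0.002 -0.    -1.   ] open 0.424 F [-0.7 -0.  -2.1]
yaw x deg -94.61
rz deg 0.03
leveling rotvec deg (incl rz) [-0.12 -0.01  0.03]
shift mm [ 1.1  1.4 25.4] tcp target [ 0.535 -0.009  0.232]
```

```bash
python3 -m jog '[{"x":1,"y":1,"z":8,"rx":0,"ry":0,"rz":0,"grip":0.8},{"x":0,"y":0,"z":7,"rx":0,"ry":0,"rz":0,"grip":0.8},{"x":0,"y":0,"z":4,"rx":0,"ry":0,"rz":0,"grip":0.8},{"x":0,"y":0,"z":2,"rx":0,"ry":0,"rz":0,"grip":0.8},{"x":0,"y":0,"z":1,"rx":0,"ry":0,"rz":0,"grip":0.8},{"x":0,"y":0,"z":0,"rx":0,"ry":0,"rz":0,"grip":0.8}]'
python3 -m jog '[{"x":0,"y":0,"z":1.5,"rx":0,"ry":0,"rz":0,"grip":0.8},{"x":0,"y":0,"z":1.5,"rx":0,"ry":0,"rz":0,"grip":0.8},{"x":0,"y":0,"z":0,"rx":0,"ry":0,"rz":0,"grip":0.8}]'
```

```text
time: 15.65
eef_pos: [0.5346, -0.009, 0.2344]
tcp_rot: [-0.678, 0.735, 0.0, -0.0]
contact_force: [0.2, 0.1, -3.9]
opening: 0.423
time: 15.9
eef_pos: [0.5353, -0.009, 0.233]
tcp_rot: [-0.678, 0.735, -0.0, 0.0]
contact_force: [-1.0, 0.8, 3.6]
opening: 0.422
```

```bash
python3 -m jog '[{"x":0,"y":0,"z":0,"rx":0,"ry":0,"rz":0,"grip":0.4},{"x":0,"y":0,"z":0,"rx":0,"ry":0,"rz":0,"grip":0.4},{"x":0,"y":0,"z":0,"rx":0,"ry":0,"rz":0,"grip":0.4},{"x":0,"y":0,"z":-8,"rx":0,"ry":0,"rz":0,"grip":0.4},{"x":0,"y":0,"z":-20,"rx":0,"ry":0,"rz":0,"grip":0.4},{"x":0,"y":0,"z":-35,"rx":0,"ry":0,"rz":0,"grip":0.3},{"x":0,"y":0,"z":-40,"rx":0,"ry":0,"rz":0,"grip":0.3},{"x":0,"y":0,"z":-30,"rx":0,"ry":0,"rz":0,"grip":0.3}]'
python3 -c "
from h import *
plan([.4522,.3955,.30-.155],yaw=CH[2]+np.pi/2)
for n in ('top','scene'):
    c=read_camera(n);cv2.imwrite(f'pics/{n}14.png',c['frame'][:,:,::-1])"
```

```text
time: 16.57
eef_pos: [0.5349, -0.009, 0.3683]
tcp_rot: [-0.678, 0.735, -0.001, 0.001]
contact_force: [0.8, -0.4, 0.1]
opening: 0.705
t 16.57 tcp [ 0.5349 -0.009   0.3683] tip pt [ 0.5353 -0.0091  0.2133] z [ 0.003 -0.001 -1.   ] open 0.705 F [ 0.8 -0.4  0.1]
yaw x deg -94.66
rz deg -0.02
leveling rotvec deg (incl rz) [-0.17 -0.02 -0.02]
shift mm [-396.4  115.1   68.3] tcp target [0.452 0.396 0.3  ]
```

View pics/scene14.png

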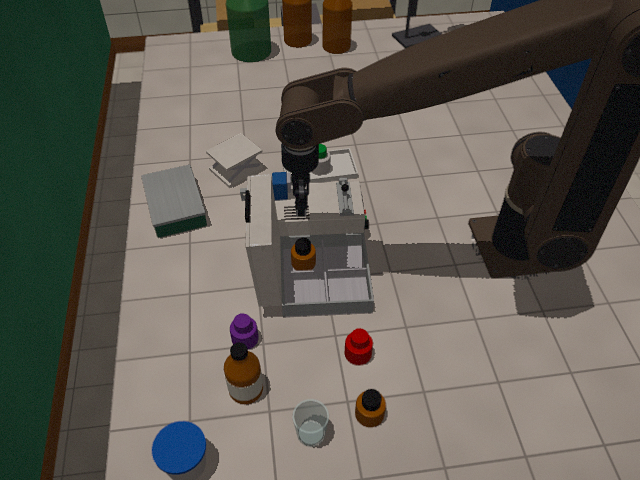

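View pics/top14.png

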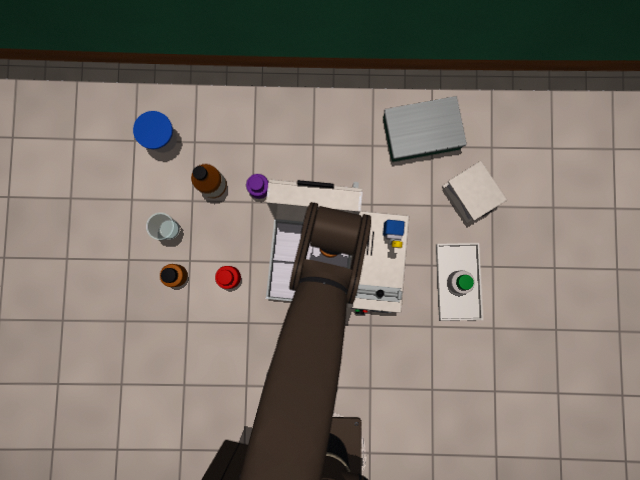

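The amber jar stands in bay 3 (scene (303,252)), jar B is where it was at (372,405), and the green jar is in the tray. Jar B is next.

```bash
python3 -m jog '[{"x":-15,"y":5,"z":0,"rx":0,"ry":0,"rz":0,"grip":0.3},{"x":-30,"y":10,"z":0,"rx":0,"ry":0,"rz":0,"grip":0.3},{"x":-38,"y":12,"z":0,"rx":0,"ry":0,"rz":0,"grip":0.3},{"x":-38,"y":12,"z":0,"rx":0,"ry":0,"rz":0,"grip":0.3},{"x":-38,"y":12,"z":0,"rx":0,"ry":0,"rz":0,"grip":0.3},{"x":-38,"y":12,"z":0,"rx":0,"ry":0,"rz":0,"grip":0.3},{"x":-38,"y":12,"z":0,"rx":0,"ry":0,"rz":0,"grip":0.3},{"x":-38,"y":12,"z":0,"rx":0,"ry":0,"rz":0,"grip":0.3}]'
python3 -m jog '[{"x":-38,"y":10,"z":0,"rx":0,"ry":0,"rz":0,"grip":0.3},{"x":-38,"y":8,"z":10,"rx":0,"ry":0,"rz":0,"grip":0.3},{"x":-28,"y":6,"z":20,"rx":0,"ry":0,"rz":0,"grip":0.3},{"x":-15,"y":3,"z":20,"rx":0,"ry":0,"rz":0,"grip":0.3},{"x":-5,"y":0,"z":10,"rx":0,"ry":0,"rz":0,"grip":0.3},{"x":0,"y":0,"z":5,"rx":0,"ry":0,"rz":0,"grip":0.3},{"x":0,"y":0,"z":0,"rx":0,"ry":0,"rz":0,"grip":0.3},{"x":0,"y":0,"z":0,"rx":0,"ry":0,"rz":0,"grip":0.3}]'
python3 -c "
from h import *
plan([.4522,.3955,.0700],yaw=CH[2]+np.pi/2)"
```

```text
time: 17.33
eef_pos: [0.4691, 0.2719, 0.3644]
tcp_rot: [-0.678, 0.735, 0.0, -0.0]
contact_force: [0.6, 0.3, -0.1]
opening: 0.7
time: 18.0
eef_pos: [0.4539, 0.395, 0.3001]
tcp_rot: [-0.677, 0.736, -0.0, -0.0]
contact_force: [0.0, 0.8, 0.5]
opening: 0.698
t 18.0 tcp [0.4539 0.395  0.3001] tip pt [0.4539 0.395  0.1451] z [ 0. -0. -1.] open 0.698 F [0.  0.8 0.5]
yaw x deg -94.73
rz deg -0.09
leveling rotvec deg (incl rz) [-0.01 -0.02 -0.09]
shift mm [-0.3  1.7 75.1] tcp target [0.452 0.396 0.225]
```

```bash
python3 -m jog '[{"x":0,"y":1.5,"z":10,"rx":0,"ry":0,"rz":0,"grip":0.3},{"x":0,"y":0,"z":20,"rx":0,"ry":0,"rz":0,"grip":0.3},{"x":0,"y":0,"z":20,"rx":0,"ry":0,"rz":0,"grip":0.3},{"x":0,"y":0,"z":12,"rx":0,"ry":0,"rz":0,"grip":0.3},{"x":0,"y":0,"z":6,"rx":0,"ry":0,"rz":0,"grip":0.3},{"x":0,"y":0,"z":2,"rx":0,"ry":0,"rz":0,"grip":0.3},{"x":0,"y":0,"z":0,"rx":0,"ry":0,"rz":0,"grip":0.3},{"x":0,"y":0,"z":0,"rx":0,"ry":0,"rz":0,"grip":0.3}]'
python3 -c "
from h import *
plan([.4522,.3955,.07],yaw=CH[2]+np.pi/2)
c=read_camera('scene');crop(c,320,330,130,110,5,'s15.png')"
```

```text
time: 18.67
eef_pos: [0.4524, 0.3963, 0.2308]
tcp_rot: [-0.678, 0.735, -0.0, 0.001]
contact_force: [0.1, 0.2, 0.2]
opening: 0.695
t 18.67 tcp [0.4524 0.3963 0.2308] tip pt [0.4527 0.3964 0.0758] z [ 0.002  0.001 -1.   ] open 0.695 F [0.1 0.2 0.2]
yaw x deg -94.67
rz deg -0.03
leveling rotvec deg (incl rz) [-0.09  0.07 -0.03]
shift mm [0.8 0.1 5.8] tcp target [0.452 0.396 0.225]
```

View pics/s15.png

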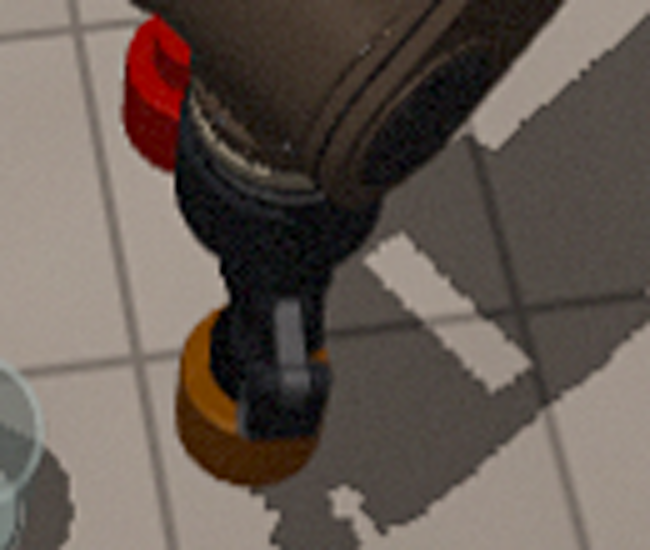

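```bash
python3 -c "
from h import *
c=read_camera('scene')
s=get_state();M=Rn.from_quat(s['tcp_rot']).as_matrix()
for sg in(-1,1):
  print('finger tip centre',(proj(c,s['eef_pos']+M[:,2]*.163+M[:,0]*sg*.036)[0]-[320,330])*5)
th=np.linspace(0,6.28,9)
print('bodytop ring',((proj(c,np.c_[.4522+.03*np.cos(th),.3955+.03*np.sin(th),0*th+.05])-[320,330])*5).round(0).tolist())
print('foot ring',((proj(c,np.c_[.4522+.03*np.cos(th),.3955+.03*np.sin(th),0*th])-[320,330])*5).round(0).tolist())
"
```

```text
finger tip centre [271.3714673  424.17383078]
finger tip centre [250.09128706 254.19589259]
bodytop ring [[183.0, 366.0], [215.0, 413.0], [273.0, 427.0], [322.0, 399.0], [333.0, 347.0], [300.0, 301.0], [244.0, 288.0], [195.0, 314.0], [183.0, 366.0]]
foot ring [[177.0, 423.0], [208.0, 469.0], [264.0, 483.0], [312.0, 455.0], [323.0, 404.0], [291.0, 359.0], [236.0, 346.0], [189.0, 372.0], [177.0, 422.0]]
```

```bash
python3 -m jog '[{"x":1,"y":0,"z":5,"rx":0,"ry":0,"rz":0,"grip":0.3},{"x":0,"y":0,"z":0,"rx":0,"ry":0,"rz":0,"grip":0.3},{"x":0,"y":0,"z":0,"rx":0,"ry":0,"rz":0,"grip":0.8},{"x":0,"y":0,"z":0,"rx":0,"ry":0,"rz":0,"grip":0.8},{"x":0,"y":0,"z":0,"rx":0,"ry":0,"rz":0,"grip":0.8},{"x":0,"y":0,"z":0,"rx":0,"ry":0,"rz":0,"grip":0.8},{"x":0,"y":0,"z":0,"rx":0,"ry":0,"rz":0,"grip":0.8},{"x":0,"y":0,"z":0,"rx":0,"ry":0,"rz":0,"grip":0.8}]' 60
python3 -m jog '[{"x":0,"y":0,"z":-5,"rx":0,"ry":0,"rz":0,"grip":0.8},{"x":0,"y":0,"z":-15,"rx":0,"ry":0,"rz":0,"grip":0.8},{"x":0,"y":0,"z":-30,"rx":0,"ry":0,"rz":0,"grip":0.8},{"x":0,"y":0,"z":-35,"rx":0,"ry":0,"rz":0,"grip":0.8},{"x":0,"y":0,"z":-30,"rx":0,"ry":0,"rz":0,"grip":0.8},{"x":0,"y":0,"z":-15,"rx":0,"ry":0,"rz":0,"grip":0.8},{"x":0,"y":0,"z":0,"rx":0,"ry":0,"rz":0,"grip":0.8}]' 60
python3 -c "
from h import *
p=cw(.046,.05); print(p)
plan([p[0],p[1],.2],yaw=CH[2]+np.pi/2)
c=read_camera('scene');crop(c,320,280,130,150,4,'s16.png')"
```

```text
time: 19.43
eef_pos: [0.4519, 0.3953, 0.2251]
tcp_rot: [-0.678, 0.735, 0.0, 0.0]
contact_force: [-1.1, 1.9, 2.2]
opening: 0.424
time: 20.02
eef_pos: [0.4526, 0.3955, 0.3596]
tcp_rot: [-0.678, 0.735, -0.001, 0.004]
contact_force: [0.4, 0.6, -1.1]
opening: 0.425
[0.54309475 0.09111414 0.        ]
t 20.02 tcp [0.4526 0.3955 0.3596] tip pt [0.4537 0.3961 0.2046] z [ 0.007  0.004 -1.   ] open 0.425 F [ 0.4  0.6 -1.1]
yaw x deg -94.66
rz deg -0.02
leveling rotvec deg (incl rz) [-0.39  0.26 -0.02]
shift mm [ 296.  -114.9    4.6] tcp target [0.543 0.091 0.355]
```

View pics/s16.png

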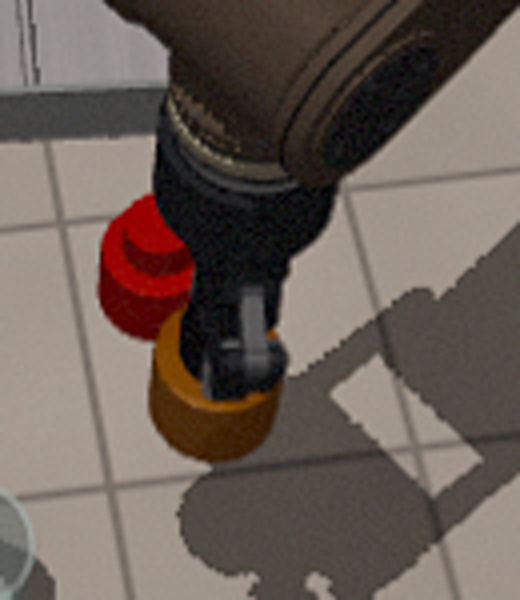

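```bash
python3 -m jog '[{"x":15,"y":-5,"z":0,"rx":0,"ry":0,"rz":0,"grip":0.8},{"x":32,"y":-12,"z":0,"rx":0,"ry":0,"rz":0,"grip":0.8},{"x":37,"y":-14,"z":0,"rx":0,"ry":0,"rz":0,"grip":0.8},{"x":37,"y":-14,"z":0,"rx":0,"ry":0,"rz":0,"grip":0.8},{"x":37,"y":-14,"z":0,"rx":0,"ry":0,"rz":0,"grip":0.8},{"x":37,"y":-14,"z":0,"rx":0,"ry":0,"rz":0,"grip":0.8},{"x":37,"y":-14,"z":0,"rx":0,"ry":0,"rz":0,"grip":0.8},{"x":30,"y":-12,"z":0,"rx":0,"ry":0,"rz":0,"grip":0.8}]'
python3 -m jog '[{"x":20,"y":-9,"z":0,"rx":0,"ry":0,"rz":0,"grip":0.8},{"x":10,"y":-4,"z":0,"rx":0,"ry":0,"rz":0,"grip":0.8},{"x":4,"y":-2,"z":0,"rx":0,"ry":0,"rz":0,"grip":0.8},{"x":0,"y":0,"z":0,"rx":0,"ry":0,"rz":0,"grip":0.8},{"x":0,"y":0,"z":0,"rx":0,"ry":0,"rz":0,"grip":0.8}]'
python3 -c "
from h import *
p=cw(.046,.05); print(p)
plan([p[0],p[1],.232-.155],yaw=CH[2]+np.pi/2)
c=read_camera('scene');crop(c,230,140,160,180,3.3,'s17.png')"
```

```text
time: 20.73
eef_pos: [0.5285, 0.1234, 0.3513]
tcp_rot: [-0.677, 0.736, 0.002, -0.003]
contact_force: [-0.6, -0.1, -2.2]
opening: 0.427
time: 21.15
eef_pos: [0.5409, 0.0917, 0.3536]
tcp_rot: [-0.678, 0.735, 0.001, -0.001]
contact_force: [-0.5, 0.2, -2.5]
opening: 0.423
[0.54309475 0.09111414 0.        ]
t 21.15 tcp [0.5409 0.0917 0.3536] tip pt [0.5405 0.0918 0.1986] z [-0.002  0.001 -1.   ] open 0.423 F [-0.5  0.2 -2.5]
yaw x deg -94.62
rz deg 0.02
leveling rotvec deg (incl rz) [0.14 0.03 0.02]
shift mm [  0.4  -2.3 121.6] tcp target [0.543 0.091 0.232]
```

View pics/s17.png

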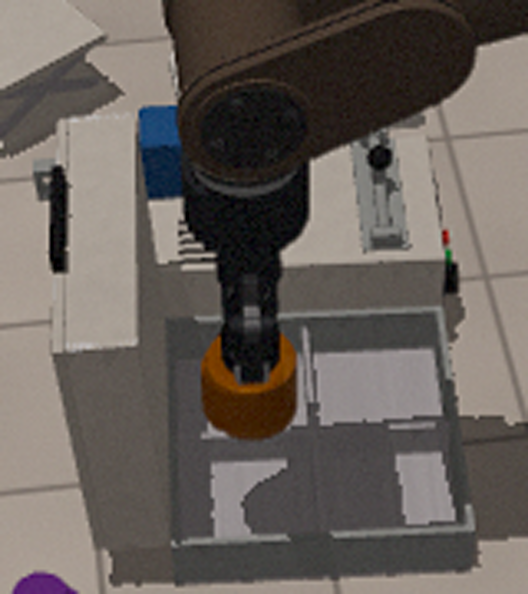

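```bash
python3 -m jog '[{"x":0,"y":-2,"z":10,"rx":0,"ry":0,"rz":0,"grip":0.8},{"x":0,"y":0,"z":25,"rx":0,"ry":0,"rz":0,"grip":0.8},{"x":0,"y":0,"z":30,"rx":0,"ry":0,"rz":0,"grip":0.8},{"x":0,"y":0,"z":22,"rx":0,"ry":0,"rz":0,"grip":0.8},{"x":0,"y":0,"z":12,"rx":0,"ry":0,"rz":0,"grip":0.8},{"x":0,"y":0,"z":5,"rx":0,"ry":0,"rz":0,"grip":0.8},{"x":0,"y":0,"z":0,"rx":0,"ry":0,"rz":0,"grip":0.8},{"x":0,"y":0,"z":0,"rx":0,"ry":0,"rz":0,"grip":0.8}]'
python3 -c "
from h import *
p=cw(.046,.05)
plan([p[0],p[1],.2315-.155],yaw=CH[2]+np.pi/2)"
```

```text
time: 21.87
eef_pos: [0.5439, 0.091, 0.2517]
tcp_rot: [-0.678, 0.735, -0.001, 0.001]
contact_force: [-0.4, -0.1, -2.0]
opening: 0.422
t 21.87 tcp [0.5439 0.091  0.2517] tip pt [0.5442 0.091  0.0967] z [ 0.002 -0.    -1.   ] open 0.422 F [-0.4 -0.1 -2. ]
yaw x deg -94.63
rz deg 0.02
leveling rotvec deg (incl rz) [-0.1   0.01  0.02]
shift mm [-0.   0.8 20.2] tcp target [0.543 0.091 0.232]
```

```bash
python3 -m jog '[{"x":0,"y":0,"z":7,"rx":0,"ry":0,"rz":0,"grip":0.8},{"x":0,"y":0,"z":6,"rx":0,"ry":0,"rz":0,"grip":0.8},{"x":0,"y":0,"z":3,"rx":0,"ry":0,"rz":0,"grip":0.8},{"x":0,"y":0,"z":1,"rx":0,"ry":0,"rz":0,"grip":0.8},{"x":0,"y":0,"z":1,"rx":0,"ry":0,"rz":0,"grip":0.8},{"x":0,"y":0,"z":0,"rx":0,"ry":0,"rz":0,"grip":0.8}]'
python3 -m jog '[{"x":0,"y":0,"z":1.5,"rx":0,"ry":0,"rz":0,"grip":0.8},{"x":0,"y":0,"z":0,"rx":0,"ry":0,"rz":0,"grip":0.8}]'
```

```text
time: 22.37
eef_pos: [0.5433, 0.0906, 0.2326]
tcp_rot: [-0.678, 0.735, 0.0, -0.0]
contact_force: [-0.7, -0.1, -1.7]
opening: 0.428
time: 22.53
eef_pos: [0.5434, 0.0906, 0.2312]
tcp_rot: [-0.678, 0.735, -0.0, 0.0]
contact_force: [-0.5, -0.2, -3.6]
opening: 0.425
```

```bash
python3 -m jog '[{"x":0,"y":0,"z":1,"rx":0,"ry":0,"rz":0,"grip":0.8},{"x":0,"y":0,"z":1,"rx":0,"ry":0,"rz":0,"grip":0.8},{"x":0,"y":0,"z":0,"rx":0,"ry":0,"rz":0,"grip":0.8}]'
```

```text
time: 22.78
eef_pos: [0.5439, 0.0908, 0.2311]
tcp_rot: [-0.678, 0.735, -0.0, -0.0]
contact_force: [-3.6, 0.8, 7.2]
opening: 0.42
```

```bash
python3 -m jog '[{"x":0,"y":0,"z":0,"rx":0,"ry":0,"rz":0,"grip":0.4},{"x":0,"y":0,"z":0,"rx":0,"ry":0,"rz":0,"grip":0.4},{"x":0,"y":0,"z":0,"rx":0,"ry":0,"rz":0,"grip":0.4},{"x":0,"y":0,"z":-8,"rx":0,"ry":0,"rz":0,"grip":0.4},{"x":0,"y":0,"z":-20,"rx":0,"ry":0,"rz":0,"grip":0.4},{"x":0,"y":5,"z":-35,"rx":0,"ry":0,"rz":0,"grip":0.4},{"x":0,"y":5,"z":-40,"rx":0,"ry":0,"rz":0,"grip":0.4},{"x":0,"y":0,"z":-40,"rx":0,"ry":0,"rz":0,"grip":0.4}]'
python3 -m jog '[{"x":0,"y":0,"z":-40,"rx":0,"ry":0,"rz":0,"grip":1},{"x":0,"y":0,"z":-40,"rx":0,"ry":0,"rz":0,"grip":1},{"x":0,"y":0,"z":-30,"rx":0,"ry":0,"rz":0,"grip":1},{"x":0,"y":0,"z":-5,"rx":0,"ry":0,"rz":0,"grip":1},{"x":0,"y":0,"z":0,"rx":0,"ry":0,"rz":0,"grip":1}]'
python3 -c "
from h import *
p=cw(.2,.0)
plan([p[0],p[1],.31],off=.173,yaw=CH[2]+np.pi/2)
for n in ('top','scene'):
    c=read_camera(n);cv2.imwrite(f'pics/{n}18.png',c['frame'][:,:,::-1])"
```

```text
time: 23.45
eef_pos: [0.5324, 0.0916, 0.3733]
tcp_rot: [-0.678, 0.735, 0.001, -0.001]
contact_force: [1.6, -0.1, -0.3]
opening: 0.601
time: 23.87
eef_pos: [0.5334, 0.0915, 0.4915]
tcp_rot: [-0.678, 0.735, -0.003, 0.003]
contact_force: [0.9, 0.5, -0.7]
opening: -0.001
t 23.87 tcp [0.5334 0.0915 0.4915] tip pt [0.5347 0.0915 0.3185] z [ 0.008 -0.    -1.   ] open -0.001 F [ 0.9  0.5 -0.7]
yaw x deg -94.65
rz deg -0.01
leveling rotvec deg (incl rz) [-0.43  0.03 -0.01]
shift mm [  49.6 -163.7    8.5] tcp target [0.693 0.029 0.483]
```

View pics/scene18.png

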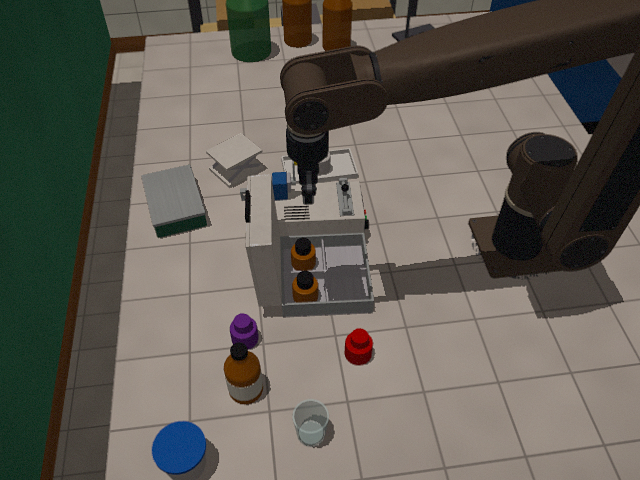

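View pics/top18.png

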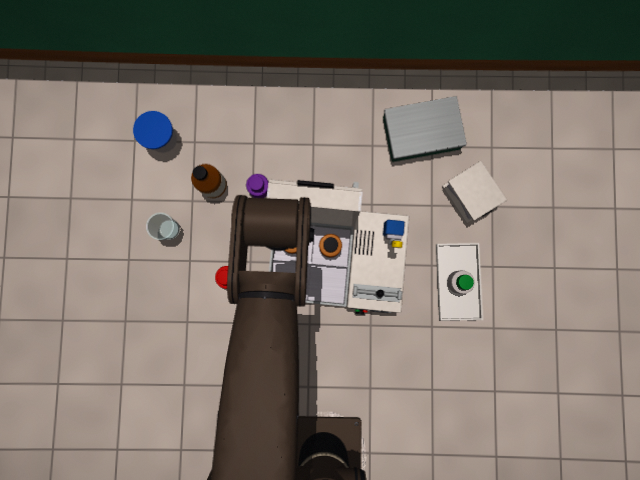

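Both amber jars stand in the far bays and the green jar is in the tray. Next I move behind the lid.

```bash
python3 -m jog '[{"x":10,"y":-15,"z":0,"rx":0,"ry":0,"rz":0,"grip":1},{"x":10,"y":-30,"z":0,"rx":0,"ry":0,"rz":0,"grip":1},{"x":10,"y":-35,"z":0,"rx":0,"ry":0,"rz":0,"grip":1},{"x":10,"y":-35,"z":0,"rx":0,"ry":0,"rz":0,"grip":1},{"x":5,"y":-25,"z":0,"rx":0,"ry":0,"rz":0,"grip":1},{"x":5,"y":-16,"z":0,"rx":0,"ry":0,"rz":0,"grip":1},{"x":0,"y":-8,"z":0,"rx":0,"ry":0,"rz":0,"grip":1},{"x":0,"y":0,"z":0,"rx":0,"ry":0,"rz":0,"grip":1}]'
python3 -m jog '[{"x":0,"y":0,"z":0,"rx":0,"ry":0,"rz":0,"grip":1}]'
python3 -c "
from h import *
p=cw(.195,.0)
plan([p[0],p[1],.22],off=.173,yaw=CH[2]+np.pi/2)
for n in ('top','scene'):
    c=read_camera(n);crop(c,220,100,180,150,3,f'{n[0]}19.png')"
```

```text
time: 24.63
eef_pos: [0.6938, 0.0278, 0.4834]
tcp_rot: [-0.677, 0.736, 0.002, -0.002]
contact_force: [-0.4, -0.1, 0.1]
opening: -0.001
time: 24.72
eef_pos: [0.6926, 0.0286, 0.485]
tcp_rot: [-0.678, 0.735, 0.002, -0.001]
contact_force: [-0.1, 0.5, -0.0]
opening: -0.002
t 24.72 tcp [0.6926 0.0286 0.485 ] tip pt [0.6919 0.0287 0.312 ] z [-0.004  0.001 -1.   ] open -0.002 F [-0.1  0.5 -0. ]
yaw x deg -94.65
rz deg -0.01
leveling rotvec deg (incl rz) [ 0.24  0.02 -0.01]
shift mm [-0.2  5.  92. ] tcp target [0.688 0.029 0.393]
```

View pics/s19.png

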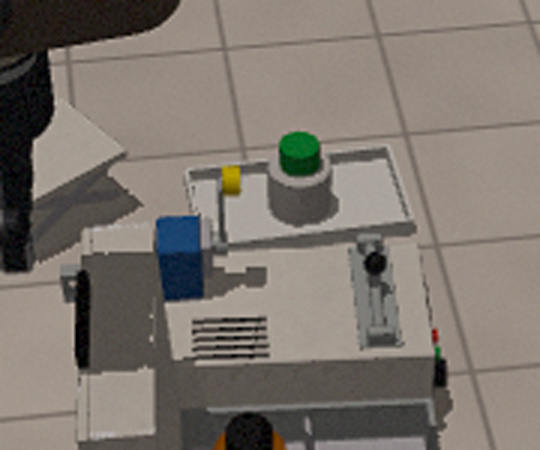

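View pics/t19.png

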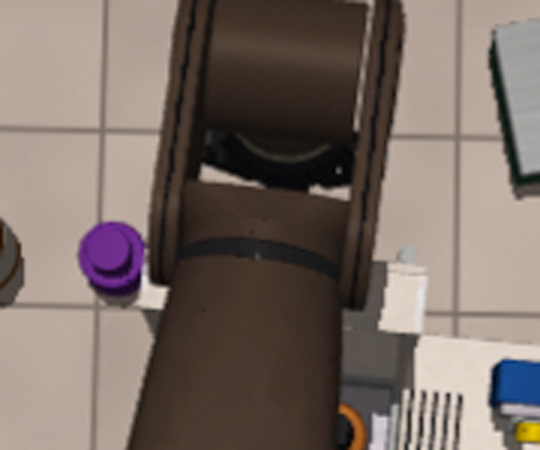

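```bash
python3 -m jog '[{"x":0,"y":0,"z":12,"rx":0,"ry":0,"rz":0,"grip":1},{"x":0,"y":0,"z":25,"rx":0,"ry":0,"rz":0,"grip":1},{"x":0,"y":0,"z":25,"rx":0,"ry":0,"rz":0,"grip":1},{"x":0,"y":0,"z":18,"rx":0,"ry":0,"rz":0,"grip":1},{"x":0,"y":0,"z":10,"rx":0,"ry":0,"rz":0,"grip":1},{"x":0,"y":0,"z":2,"rx":0,"ry":0,"rz":0,"grip":1},{"x":0,"y":0,"z":0,"rx":0,"ry":0,"rz":0,"grip":1},{"x":0,"y":0,"z":0,"rx":0,"ry":0,"rz":0,"grip":1}]'
python3 -c "
from h import *
plan(None)
s=get_state();tip=s['eef_pos']-[0,0,.173]
c,sn=np.cos(CH[2]),np.sin(CH[2]);d=tip[:2]-CH[:2];print('tip chest',c*d[0]+sn*d[1],-sn*d[0]+c*d[1],tip[2])
prev=None
for th in np.linspace(1.6,0,17):
    r=.17; x=.103-r*np.cos(th)+.052*np.sin(th)+.011; z=.048+r*np.sin(th)+.052*np.cos(th)
    print(round(th,2),round(x*1000,1),round(z*1000,1), None if prev is None else (round((prev[0]-x)*1000,1),round((prev[1]-z)*1000,1))); prev=(x,z)
"
```

```text
time: 25.48
eef_pos: [0.6929, 0.0285, 0.3969]
tcp_rot: [-0.678, 0.735, -0.001, 0.001]
contact_force: [0.0, -0.1, 0.6]
opening: 0.001
t 25.48 tcp [0.6929 0.0285 0.3969] tip pt [0.6933 0.0284 0.2419] z [ 0.002 -0.    -1.   ] open 0.001 F [ 0.  -0.1  0.6]
yaw x deg -94.65
tip chest 0.20037150718613658 -0.0003306681452962604 0.22387426197680915
1.6 170.9 216.4 None
1.5 153.8 221.3 (np.float64(17.1), np.float64(-4.8))
1.4 136.3 224.4 (np.float64(17.5), np.float64(-3.1))
1.3 118.6 225.7 (np.float64(17.7), np.float64(-1.4))
1.2 100.9 225.3 (np.float64(17.8), np.float64(0.4))
1.1 83.2 223.1 (np.float64(17.6), np.float64(2.2))
1.0 65.9 219.1 (np.float64(17.3), np.float64(3.9))
0.9 49.1 213.5 (np.float64(16.8), np.float64(5.7))
0.8 32.9 206.2 (np.float64(16.2), np.float64(7.3))
0.7 17.5 197.3 (np.float64(15.4), np.float64(8.9))
0.6 3.1 186.9 (np.float64(14.4), np.float64(10.4))
0.5 -10.3 175.1 (np.float64(13.3), np.float64(11.8))
0.4 -22.3 162.1 (np.float64(12.1), np.float64(13.0))
0.3 -33.0 147.9 (np.float64(10.7), np.float64(14.2))
0.2 -42.3 132.7 (np.float64(9.2), np.float64(15.2))
0.1 -50.0 116.7 (np.float64(7.7), np.float64(16.0))
0.0 -56.0 100.0 (np.float64(6.0), np.float64(16.7))
```

```bash
python3 -m jog '[{"x":0,"y":8,"z":0,"rx":0,"ry":0,"rz":0,"grip":1},{"x":0,"y":12,"z":0,"rx":0,"ry":0,"rz":0,"grip":1},{"x":0,"y":12,"z":0,"rx":0,"ry":0,"rz":0,"grip":1},{"x":0,"y":12,"z":0,"rx":0,"ry":0,"rz":0,"grip":1},{"x":0,"y":12,"z":0,"rx":0,"ry":0,"rz":0,"grip":1},{"x":0,"y":12,"z":-1,"rx":0,"ry":0,"rz":0,"grip":1}]'
python3 -c "
from h import *
plan(None)
s=get_state();tip=s['eef_pos']-[0,0,.173]
c,sn=np.cos(CH[2]),np.sin(CH[2]);d=tip[:2]-CH[:2];print('tip chest',c*d[0]+sn*d[1],-sn*d[0]+c*d[1],tip[2])
for n in ('top','scene'):
    c=read_camera(n);crop(c,220,100,180,150,3,f'{n[0]}20.png')"
```

```text
time: 25.98
eef_pos: [0.6257, 0.0337, 0.4011]
tcp_rot: [-0.678, 0.735, -0.005, 0.005]
contact_force: [5.6, -0.1, 4.4]
opening: 0.0
t 25.98 tcp [0.6257 0.0337 0.4011] tip pt [0.6278 0.0334 0.2461] z [ 0.014 -0.001 -1.   ] open 0.0 F [ 5.6 -0.1  4.4]
yaw x deg -94.67
tip chest 0.13293649292055149 -0.0005856429919467148 0.22810501041573855
```

View pics/s20.png

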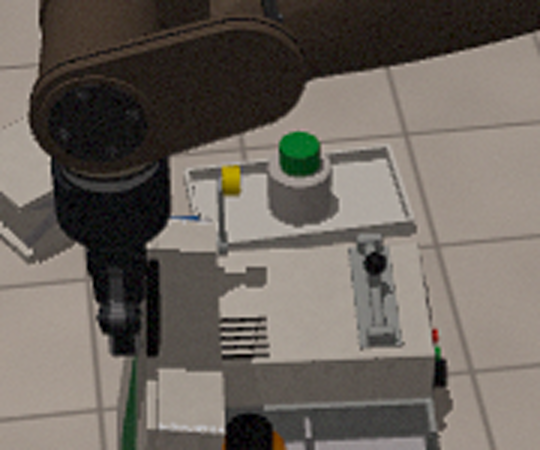

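```bash
python3 -m jog '[{"x":0,"y":15,"z":0,"rx":0,"ry":0,"rz":0,"grip":1},{"x":0,"y":16,"z":0,"rx":0,"ry":0,"rz":0,"grip":1},{"x":0,"y":16,"z":1,"rx":0,"ry":0,"rz":0,"grip":1},{"x":0,"y":16,"z":3,"rx":0,"ry":0,"rz":0,"grip":1},{"x":0,"y":15,"z":4,"rx":0,"ry":0,"rz":0,"grip":1},{"x":0,"y":15,"z":6,"rx":0,"ry":0,"rz":0,"grip":1}]'
python3 -c "
from h import *
plan(None)
s=get_state();tip=s['eef_pos']-[0,0,.173]
c,sn=np.cos(CH[2]),np.sin(CH[2]);d=tip[:2]-CH[:2];print('tip chest',c*d[0]+sn*d[1],-sn*d[0]+c*d[1],tip[2])
for n in ('top','scene'):
    c=read_camera(n);crop(c,220,100,180,150,3,f'{n[0]}21.png')"
```

```text
time: 26.58
eef_pos: [0.5328, 0.0411, 0.3857]
tcp_rot: [-0.678, 0.735, -0.003, 0.002]
contact_force: [1.2, -0.9, 5.0]
opening: -0.005
t 26.58 tcp [0.5328 0.0411 0.3857] tip pt [0.5339 0.0409 0.2307] z [ 0.007 -0.001 -1.   ] open -0.005 F [ 1.2 -0.9  5. ]
yaw x deg -94.66
tip chest 0.03973539988868838 -0.0006387959757550438 0.21268016882602503
```

View pics/s21.png

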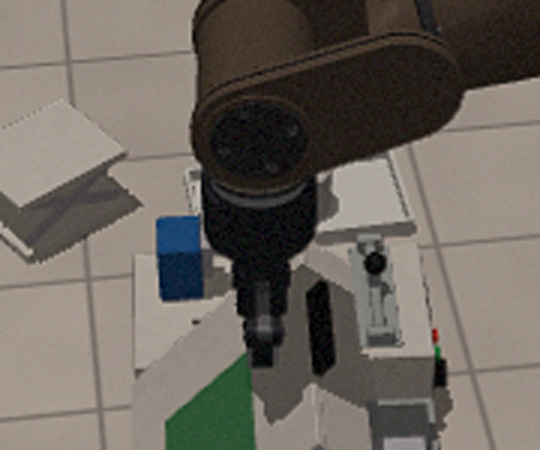

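```bash
python3 -m jog '[{"x":0,"y":14,"z":8,"rx":0,"ry":0,"rz":0,"grip":1},{"x":0,"y":14,"z":10,"rx":0,"ry":0,"rz":0,"grip":1},{"x":0,"y":13,"z":11,"rx":0,"ry":0,"rz":0,"grip":1},{"x":0,"y":12,"z":12,"rx":0,"ry":0,"rz":0,"grip":1},{"x":0,"y":11,"z":13,"rx":0,"ry":0,"rz":0,"grip":1},{"x":0,"y":9,"z":14,"rx":0,"ry":0,"rz":0,"grip":1}]'
python3 -c "
from h import *
plan(None)
s=get_state();tip=s['eef_pos']-[0,0,.173]
c,sn=np.cos(CH[2]),np.sin(CH[2]);d=tip[:2]-CH[:2];print('tip chest',c*d[0]+sn*d[1],-sn*d[0]+c*d[1],tip[2])
"
```

```text
time: 27.18
eef_pos: [0.4597, 0.0474, 0.3151]
tcp_rot: [-0.678, 0.735, -0.0, 0.0]
contact_force: [-1.8, -0.4, 3.7]
opening: 0.002
t 27.18 tcp [0.4597 0.0474 0.3151] tip pt [0.4598 0.0474 0.1601] z [ 0.001 -0.    -1.   ] open 0.002 F [-1.8 -0.4  3.7]
yaw x deg -94.66
tip chest -0.0335479279758808 -0.0003639962509553946 0.14206101936218313
```

```bash
python3 -m jog '[{"x":0,"y":6,"z":13,"rx":0,"ry":0,"rz":0,"grip":1},{"x":0,"y":4,"z":11,"rx":0,"ry":0,"rz":0,"grip":1},{"x":0,"y":2,"z":8,"rx":0,"ry":0,"rz":0,"grip":1},{"x":0,"y":0,"z":5,"rx":0,"ry":0,"rz":0,"grip":1},{"x":0,"y":0,"z":3,"rx":0,"ry":0,"rz":0,"grip":1},{"x":0,"y":0,"z":0,"rx":0,"ry":0,"rz":0,"grip":1}]'
python3 -c "
from h import *
plan(None)
s=get_state();tip=s['eef_pos']-[0,0,.173]
c,sn=np.cos(CH[2]),np.sin(CH[2]);d=tip[:2]-CH[:2];print('tip chest',c*d[0]+sn*d[1],-sn*d[0]+c*d[1],tip[2])
for n in ('top','scene'):
    c=read_camera(n);crop(c,220,100,180,150,3,f'{n[0]}22.png')"
```

```text
time: 27.68
eef_pos: [0.4481, 0.0482, 0.274]
tcp_rot: [-0.678, 0.735, -0.0, 0.0]
contact_force: [-0.0, -0.2, 0.3]
opening: 0.002
t 27.68 tcp [0.4481 0.0482 0.274 ] tip pt [0.4481 0.0483 0.119 ] z [ 0.  0. -1.] open 0.002 F [-0.  -0.2  0.3]
yaw x deg -94.67
tip chest -0.04523500945677406 -0.00041401477494991184 0.10098998453365898
```

View pics/s22.png

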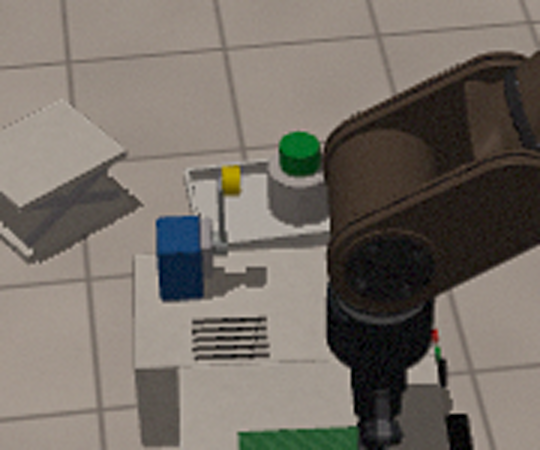

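```bash
python3 -m jog '[{"x":0,"y":0,"z":2,"rx":0,"ry":0,"rz":0,"grip":1},{"x":0,"y":0,"z":2,"rx":0,"ry":0,"rz":0,"grip":1},{"x":0,"y":0,"z":1,"rx":0,"ry":0,"rz":0,"grip":1},{"x":0,"y":0,"z":0,"rx":0,"ry":0,"rz":0,"grip":1}]'
```

```text
time: 28.12
eef_pos: [0.4489, 0.0483, 0.2733]
tcp_rot: [-0.678, 0.735, 0.0, -0.0]
contact_force: [-9.4, 0.2, 20.5]
opening: -0.002
```

```bash
python3 -m jog '[{"x":0,"y":0,"z":-8,"rx":0,"ry":0,"rz":0,"grip":1},{"x":0,"y":0,"z":-20,"rx":0,"ry":0,"rz":0,"grip":1},{"x":0,"y":-10,"z":-35,"rx":0,"ry":0,"rz":0,"grip":1},{"x":0,"y":-20,"z":-35,"rx":0,"ry":0,"rz":0,"grip":1},{"x":-20,"y":-20,"z":-20,"rx":0,"ry":0,"rz":0,"grip":1},{"x":-30,"y":-20,"z":0,"rx":0,"ry":0,"rz":0,"grip":1},{"x":-15,"y":-10,"z":0,"rx":0,"ry":0,"rz":0,"grip":1},{"x":0,"y":0,"z":0,"rx":0,"ry":0,"rz":0,"grip":1}]'
python3 -c "
from h import *
plan(None)
for n in ('top','scene'):
    c=read_camera(n);crop(c,230,140,200,180,4,f'{n[0]}23.png')"
```

```text
time: 28.78
eef_pos: [0.5343, 0.1085, 0.3882]
tcp_rot: [-0.679, 0.734, -0.001, 0.001]
contact_force: [-1.0, -1.5, 0.2]
opening: 0.002
t 28.78 tcp [0.5343 0.1085 0.3882] tip pt [0.5347 0.1086 0.2332] z [ 0.003  0.001 -1.   ] open 0.002 F [-1.  -1.5  0.2]
yaw x deg -94.52
```

View pics/s23.png

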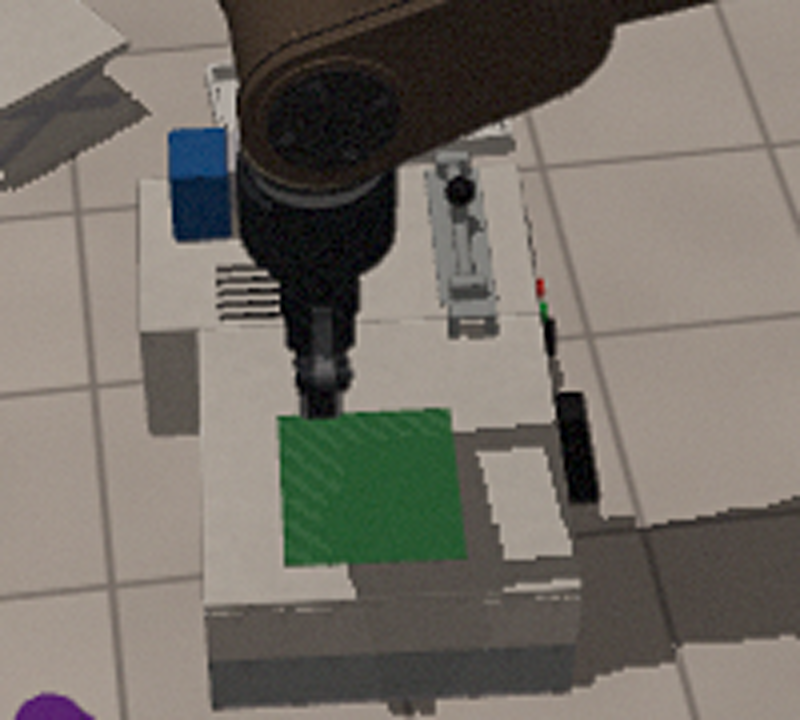

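View pics/t23.png

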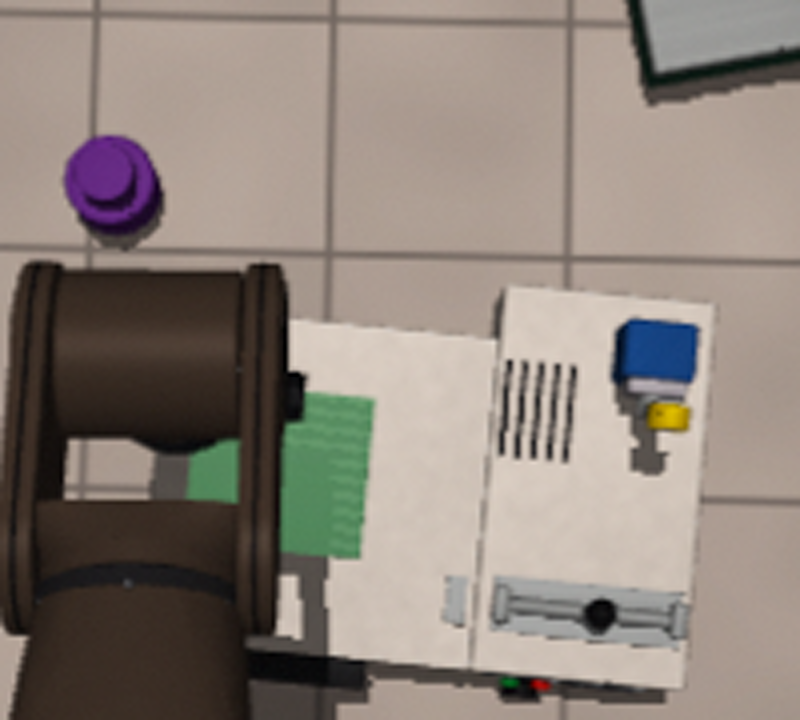

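```bash
python3 -c "
from h import *
p=cw(-.061,-.217)
plan([p[0],p[1],.2],off=.173,yaw=CH[2]+np.pi/2)"
```

```text
t 28.88 tcp [0.5326 0.1068 0.3868] tip pt [0.5324 0.1067 0.2138] z [-0.001 -0.    -1.   ] open -0.004 F [ 1.  -0.9 -0.8]
yaw x deg -94.59
rz deg 0.05
leveling rotvec deg (incl rz) [ 0.05 -0.03  0.05]
shift mm [281.8  95.2  13.8] tcp target [ 0.415 -0.166  0.373]
```

```bash
python3 -m jog '[{"x":10,"y":15,"z":0,"rx":0,"ry":0,"rz":0,"grip":1},{"x":20,"y":25,"z":0,"rx":0,"ry":0,"rz":0,"grip":1},{"x":30,"y":25,"z":0,"rx":0,"ry":0,"rz":0,"grip":1},{"x":35,"y":15,"z":0,"rx":0,"ry":0,"rz":0,"grip":1},{"x":38,"y":8,"z":0,"rx":0,"ry":0,"rz":0,"grip":1},{"x":38,"y":4,"z":0,"rx":0,"ry":0,"rz":0,"grip":1},{"x":38,"y":2,"z":0,"rx":0,"ry":0,"rz":0,"grip":1},{"x":35,"y":1,"z":0,"rx":0,"ry":0,"rz":0,"grip":1}]'
python3 -m jog '[{"x":22,"y":0,"z":0,"rx":0,"ry":0,"rz":0,"grip":1},{"x":12,"y":0,"z":0,"rx":0,"ry":0,"rz":0,"grip":1},{"x":4,"y":0,"z":0,"rx":0,"ry":0,"rz":0,"grip":1},{"x":0,"y":0,"z":0,"rx":0,"ry":0,"rz":0,"grip":1},{"x":0,"y":0,"z":0,"rx":0,"ry":0,"rz":0,"grip":1}]'
python3 -c "
from h import *
p=cw(-.061,-.217)
plan([p[0],p[1],.125],off=.173,yaw=CH[2]+np.pi/2)
for n in ('top','scene'):
    c=read_camera(n);crop(c,280,140,130,120,5,f'{n[0]}24.png')"
```

```text
time: 29.55
eef_pos: [0.416, -0.1308, 0.3869]
tcp_rot: [-0.677, 0.736, -0.0, -0.0]
contact_force: [1.2, 0.1, 0.3]
opening: -0.004
time: 29.97
eef_pos: [0.4148, -0.1661, 0.3869]
tcp_rot: [-0.678, 0.735, 0.001, 0.0]
contact_force: [-0.2, -1.1, -0.2]
opening: -0.001
t 29.97 tcp [ 0.4148 -0.1661  0.3869] tip pt [ 0.4147 -0.1659  0.2139] z [-0.001  0.001 -1.   ] open -0.001 F [-0.2 -1.1 -0.2]
yaw x deg -94.65
rz deg -0.0
leveling rotvec deg (incl rz) [ 0.04  0.05 -0.  ]
shift mm [ 0.3 -0.1 88.9] tcp target [ 0.415 -0.166  0.298]
```

View pics/s24.png

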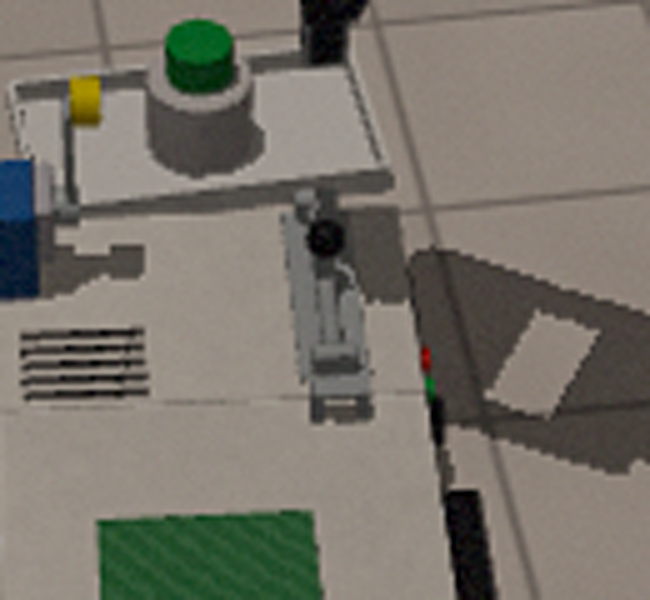

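Clear. I'll descend 87 mm to a tip height of about 0.126.

```bash
python3 -m jog '[{"x":0,"y":0,"z":12,"rx":0,"ry":0,"rz":0,"grip":1},{"x":0,"y":0,"z":22,"rx":0,"ry":0,"rz":0,"grip":1},{"x":0,"y":0,"z":22,"rx":0,"ry":0,"rz":0,"grip":1},{"x":0,"y":0,"z":15,"rx":0,"ry":0,"rz":0,"grip":1},{"x":0,"y":0,"z":8,"rx":0,"ry":0,"rz":0,"grip":1},{"x":0,"y":0,"z":3,"rx":0,"ry":0,"rz":0,"grip":1},{"x":0,"y":0,"z":0,"rx":0,"ry":0,"rz":0,"grip":1},{"x":0,"y":0,"z":0,"rx":0,"ry":0,"rz":0,"grip":1}]'
python3 -c "
from h import *
p=cw(-.061,-.217)
plan([p[0],p[1],.125],off=.173,yaw=CH[2]+np.pi/2)
for n in ('top','scene'):
    c=read_camera(n);crop(c,280,140,130,120,5,f'{n[0]}25.png')"
```

```text
time: 30.73
eef_pos: [0.4154, -0.1667, 0.3058]
tcp_rot: [-0.678, 0.735, -0.001, 0.0]
contact_force: [-0.5, -0.4, -0.1]
opening: 0.002
t 30.73 tcp [ 0.4154 -0.1667  0.3058] tip pt [ 0.4155 -0.1668  0.1328] z [ 0.001 -0.001 -1.   ] open 0.002 F [-0.5 -0.4 -0.1]
yaw x deg -94.63
rz deg 0.01
leveling rotvec deg (incl rz) [-0.06 -0.03  0.01]
shift mm [-0.3  0.6  7.8] tcp target [ 0.415 -0.166  0.298]
```

View pics/s25.png

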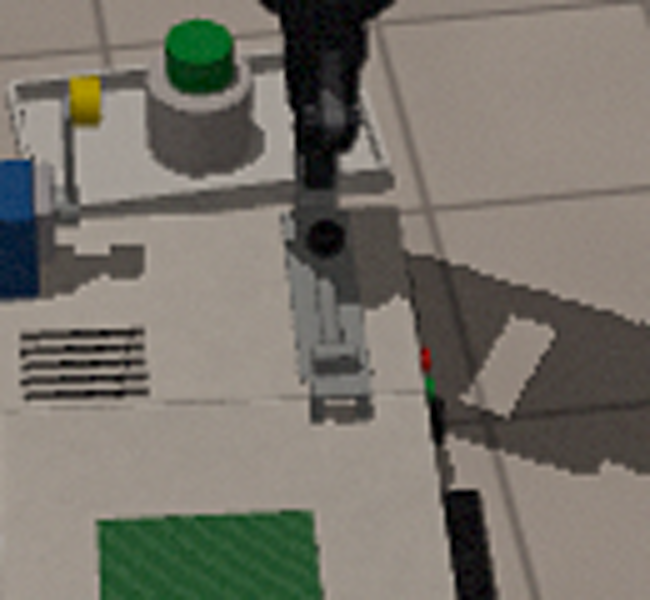

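```bash
python3 -m jog '[{"x":0,"y":1,"z":4,"rx":0,"ry":0,"rz":0,"grip":1},{"x":0,"y":0,"z":4,"rx":0,"ry":0,"rz":0,"grip":1},{"x":0,"y":0,"z":0,"rx":0,"ry":0,"rz":0,"grip":1},{"x":-8,"y":0,"z":0,"rx":0,"ry":0,"rz":0,"grip":1},{"x":-8,"y":0,"z":0,"rx":0,"ry":0,"rz":0,"grip":1},{"x":-8,"y":0,"z":0,"rx":0,"ry":0,"rz":0,"grip":1},{"x":-8,"y":0,"z":0,"rx":0,"ry":0,"rz":0,"grip":1}]'
python3 -c "
from h import *
p=cw(-.061,-.153)
plan([p[0],p[1],.125],off=.173,yaw=CH[2]+np.pi/2)
for n in ('top','scene'):
    c=read_camera(n);crop(c,280,140,130,120,5,f'{n[0]}26.png')"
```

```text
time: 31.42
eef_pos: [0.4166, -0.134, 0.2973]
tcp_rot: [-0.678, 0.735, -0.0, -0.0]
contact_force: [0.3, -2.0, -1.6]
opening: 0.0
t 31.42 tcp [ 0.4166 -0.134   0.2973] tip pt [ 0.4166 -0.1343  0.1243] z [-0.    -0.001 -1.   ] open 0.0 F [ 0.3 -2.  -1.6]
yaw x deg -94.62
rz deg 0.02
leveling rotvec deg (incl rz) [-0.   -0.08  0.02]
shift mm [-31.6  -0.9  -0.7] tcp target [ 0.42  -0.103  0.298]
```

View pics/s26.png

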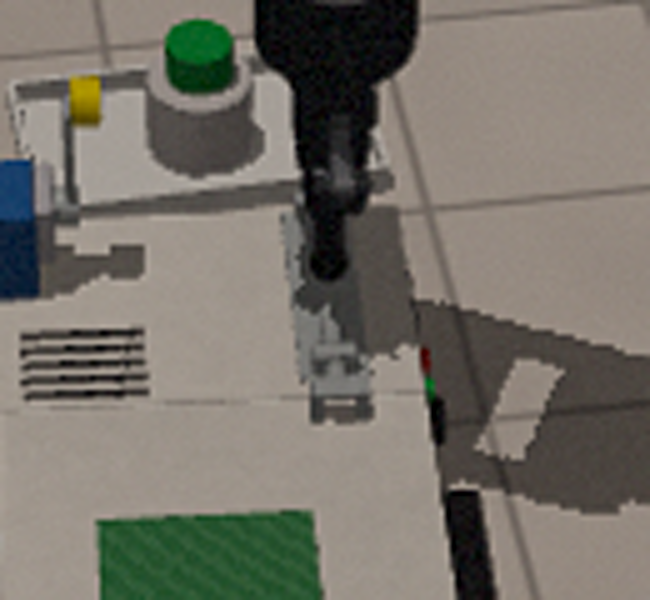

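The knob is moving with about 2 N. I'll keep pushing.

```bash
python3 -m jog '[{"x":-8,"y":0,"z":0,"rx":0,"ry":0,"rz":0,"grip":1},{"x":-8,"y":0,"z":0,"rx":0,"ry":0,"rz":0,"grip":1},{"x":-7,"y":0,"z":0,"rx":0,"ry":0,"rz":0,"grip":1},{"x":-5,"y":0,"z":0,"rx":0,"ry":0,"rz":0,"grip":1},{"x":-3,"y":0,"z":0,"rx":0,"ry":0,"rz":0,"grip":1},{"x":0,"y":0,"z":0,"rx":0,"ry":0,"rz":0,"grip":1}]'
python3 -m jog '[{"x":-2,"y":0,"z":0,"rx":0,"ry":0,"rz":0,"grip":1},{"x":0,"y":0,"z":0,"rx":0,"ry":0,"rz":0,"grip":1}]'
python3 -m jog '[{"x":-2,"y":0,"z":0,"rx":0,"ry":0,"rz":0,"grip":1},{"x":0,"y":0,"z":0,"rx":0,"ry":0,"rz":0,"grip":1}]'
python3 -c "
from h import *
plan(None)
s=get_state();tip=s['eef_pos']-[0,0,.173]
c,sn=np.cos(CH[2]),np.sin(CH[2]);d=tip[:2]-CH[:2];print('tip chest',c*d[0]+sn*d[1],-sn*d[0]+c*d[1],tip[2])
for n in ('top','scene'):
    c=read_camera(n);crop(c,280,140,130,120,5,f'{n[0]}27.png')"
```

```text
time: 32.02
eef_pos: [0.4192, -0.1032, 0.2973]
tcp_rot: [-0.678, 0.735, 0.0, 0.0]
contact_force: [-0.3, 0.3, -0.3]
opening: -0.001
time: 32.18
eef_pos: [0.4193, -0.1021, 0.2974]
tcp_rot: [-0.678, 0.735, -0.001, -0.001]
contact_force: [-1.6, -4.7, -0.0]
opening: -0.003
time: 32.35
eef_pos: [0.4195, -0.1011, 0.2974]
tcp_rot: [-0.678, 0.735, -0.002, -0.002]
contact_force: [-1.8, -9.7, -2.6]
opening: -0.001
t 32.35 tcp [ 0.4195 -0.1011  0.2974] tip pt [ 0.4194 -0.102   0.1424] z [-0.    -0.006 -1.   ] open -0.001 F [-1.8 -9.7 -2.6]
yaw x deg -94.57
tip chest -0.06167757153491932 -0.15156780698218855 0.12442667055730466
```

View pics/s27.png

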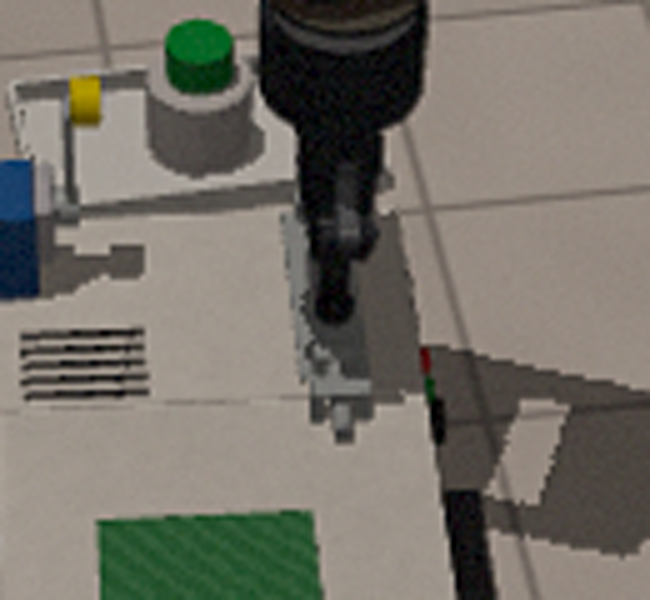

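```bash
python3 -m jog '[{"x":-3,"y":0,"z":0,"rx":0,"ry":0,"rz":0,"grip":1},{"x":0,"y":0,"z":0,"rx":0,"ry":0,"rz":0,"grip":1},{"x":0,"y":0,"z":0,"rx":0,"ry":0,"rz":0,"grip":1}]'
python3 -m jog '[{"x":5,"y":0,"z":0,"rx":0,"ry":0,"rz":0,"grip":1},{"x":5,"y":0,"z":0,"rx":0,"ry":0,"rz":0,"grip":1},{"x":3,"y":0,"z":-5,"rx":0,"ry":0,"rz":0,"grip":1},{"x":0,"y":0,"z":-20,"rx":0,"ry":0,"rz":0,"grip":1},{"x":0,"y":0,"z":-30,"rx":0,"ry":0,"rz":0,"grip":1},{"x":0,"y":0,"z":-35,"rx":0,"ry":0,"rz":0,"grip":1},{"x":0,"y":0,"z":-30,"rx":0,"ry":0,"rz":0,"grip":1},{"x":0,"y":0,"z":-15,"rx":0,"ry":0,"rz":0,"grip":1}]'
python3 -c "
from h import *
plan(None)
t=read_camera('top');s=read_camera('scene')
crop(s,280,140,130,120,5,'s28.png');crop(t,320,200,100,120,5,'t28.png')"
```

```text
time: 32.7
eef_pos: [0.4196, -0.0995, 0.2975]
tcp_rot: [-0.679, 0.734, -0.004, -0.004]
contact_force: [-4.5, -18.5, -3.5]
opening: 0.003
time: 33.37
eef_pos: [0.419, -0.1097, 0.4372]
tcp_rot: [-0.678, 0.735, -0.003, 0.002]
contact_force: [0.0, 0.1, 0.1]
opening: -0.002
t 33.37 tcp [ 0.419  -0.1097  0.4372] tip pt [ 0.42   -0.11    0.2822] z [ 0.006 -0.002 -1.   ] open -0.002 F [0.  0.1 0.1]
yaw x deg -94.65
```

View pics/s28.png

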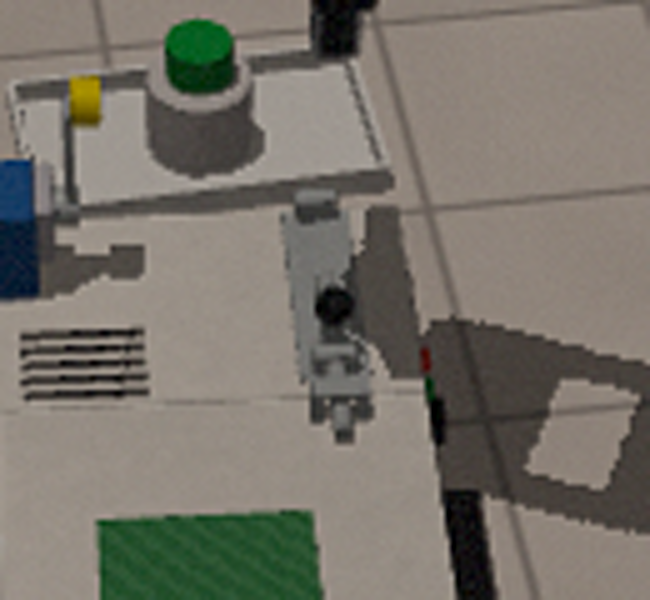

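View pics/t28.png

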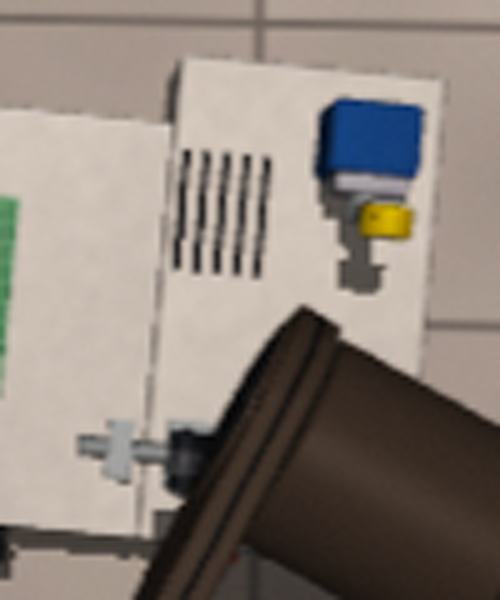

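```bash
python3 -c "
from h import *
s=read_camera('scene');t=read_camera('top')
a=unproj(s,[345.2,187.8],.133)[0];b=unproj(s,[346.8,200.8],.133)[0];print('knob travel',np.linalg.norm(a-b),a,b)
p=cw(.052,-.150)   # +y side of roller
plan([p[0],p[1],.30],off=.173,yaw=CH[2]+np.pi/2)"
```

```text
knob travel 0.044669591063132875 [ 0.41981801 -0.12326895  0.133     ] [ 0.42350609 -0.07875187  0.133     ]
t 33.57 tcp [ 0.4185 -0.1095  0.4318] tip pt [ 0.4184 -0.1094  0.2588] z [-0.     0.001 -1.   ] open 0.002 F [-0.1  0.2 -0.7]
yaw x deg -94.65
rz deg -0.01
leveling rotvec deg (incl rz) [ 0.01  0.06 -0.01]
shift mm [ -10.1 -114.   -41.2] tcp target [ 0.533 -0.109  0.473]
```

```bash
python3 -c "
from h import *
s=read_camera('scene');P=[]
for f,(cx,cy) in (('s24',(325,238)),('s28',(334,304))):
    im=cv2.imread(f'pics/{f}.png').max(2)[cy-30:cy+30,cx-30:cx+30]
    m=(im<50).astype('uint8'); n,l,st,ce=cv2.connectedComponentsWithStats(m); k=1+np.argmax(st[1:,4]); q=ce[k]+[cx-30,cy-30]; print(f,q,st[k])
    P.append(unproj(s,(q+.5)/5-.5+[280,140],.133)[0])
print(np.linalg.norm(P[1]-P[0]),P)
im=cv2.imread('pics/t28.png')
t=read_camera('top')
tip=unproj(t,np.array([78,445])/5+[320,200],.108)[0]; 
for nm,x in(('tip',78),('kfar',106),('knear',133)):
  X=unproj(t,np.array([x,447])/5+[320,200],.108)[0]; print(nm,X)
"
```

```text
s24 [326.35250737 238.39528024] [  12    9   39   45 1356]
s28 [335.07526882 307.17665131] [  11   13   41   44 1302]
0.0472981753035966 [array([ 0.42030402, -0.1251811 ,  0.133     ]), array([ 0.42407402, -0.07803341,  0.133     ])]
tip [ 0.42311217 -0.02084255  0.108     ]
kfar [ 0.42337926 -0.03448278  0.108     ]
knear [ 0.42363813 -0.04763437  0.108     ]
```

```bash
python3 -m jog '[{"x":-5,"y":-15,"z":0,"rx":0,"ry":0,"rz":0,"grip":1},{"x":-5,"y":-28,"z":0,"rx":0,"ry":0,"rz":0,"grip":1},{"x":-5,"y":-30,"z":0,"rx":0,"ry":0,"rz":0,"grip":1},{"x":-3,"y":-23,"z":0,"rx":0,"ry":0,"rz":0,"grip":1},{"x":-2,"y":-12,"z":0,"rx":0,"ry":0,"rz":0,"grip":1},{"x":0,"y":-5,"z":0,"rx":0,"ry":0,"rz":0,"grip":1},{"x":0,"y":0,"z":0,"rx":0,"ry":0,"rz":0,"grip":1},{"x":0,"y":0,"z":0,"rx":0,"ry":0,"rz":0,"grip":1}]'
python3 -c "
from h import *
p=cw(.051,-.143)
plan([p[0],p[1],.194],off=.173,yaw=CH[2]+np.pi/2)
t=read_camera('top');s=read_camera('scene')
crop(s,270,110,110,120,5,'s29.png');crop(t,320,200,100,120,5,'t29.png')"
```

```text
time: 34.33
eef_pos: [0.5325, -0.0991, 0.4308]
tcp_rot: [-0.678, 0.735, 0.001, -0.001]
contact_force: [0.4, -0.0, 0.1]
opening: -0.001
t 34.33 tcp [ 0.5325 -0.0991  0.4308] tip pt [ 0.532  -0.0989  0.2578] z [-0.003  0.001 -1.   ] open -0.001 F [ 0.4 -0.   0.1]
yaw x deg -94.66
rz deg -0.01
leveling rotvec deg (incl rz) [ 0.17  0.05 -0.01]
shift mm [ 2.6 -0.2 63.8] tcp target [ 0.532 -0.102  0.367]
```

View pics/s29.png

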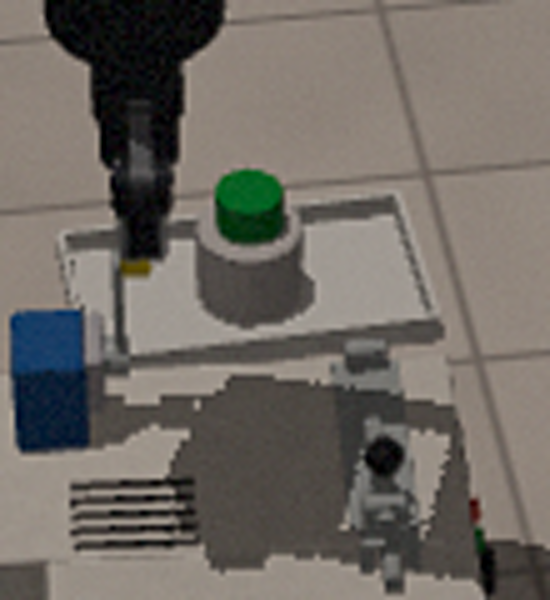

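```bash
python3 -m jog '[{"x":0,"y":-1,"z":10,"rx":0,"ry":0,"rz":0,"grip":1},{"x":0,"y":0,"z":18,"rx":0,"ry":0,"rz":0,"grip":1},{"x":0,"y":0,"z":18,"rx":0,"ry":0,"rz":0,"grip":1},{"x":0,"y":0,"z":12,"rx":0,"ry":0,"rz":0,"grip":1},{"x":0,"y":0,"z":6,"rx":0,"ry":0,"rz":0,"grip":1},{"x":0,"y":0,"z":2,"rx":0,"ry":0,"rz":0,"grip":1},{"x":0,"y":0,"z":0,"rx":0,"ry":0,"rz":0,"grip":1}]'
python3 -m jog '[{"x":8,"y":0,"z":0,"rx":0,"ry":0,"rz":0,"grip":1},{"x":8,"y":0,"z":0,"rx":0,"ry":0,"rz":0,"grip":1},{"x":8,"y":0,"z":0,"rx":0,"ry":0,"rz":0,"grip":1},{"x":8,"y":0,"z":0,"rx":0,"ry":0,"rz":0,"grip":1},{"x":8,"y":0,"z":0,"rx":0,"ry":0,"rz":0,"grip":1},{"x":0,"y":0,"z":0,"rx":0,"ry":0,"rz":0,"grip":1}]'
python3 -c "
from h import *
plan(None)
s=get_state();tip=s['eef_pos']-[0,0,.173]
c,sn=np.cos(CH[2]),np.sin(CH[2]);d=tip[:2]-CH[:2];print('tip chest',c*d[0]+sn*d[1],-sn*d[0]+c*d[1],tip[2])
s=read_camera('scene')
crop(s,270,110,110,120,5,'s30.png')"
```

```text
time: 35.02
eef_pos: [0.5338, -0.0992, 0.3659]
tcp_rot: [-0.678, 0.735, 0.0, -0.0]
contact_force: [-0.4, 0.0, 1.0]
opening: -0.004
time: 35.52
eef_pos: [0.5307, -0.1406, 0.3668]
tcp_rot: [-0.677, 0.736, -0.0, 0.0]
contact_force: [0.4, 0.8, 1.5]
opening: 0.004
t 35.52 tcp [ 0.5307 -0.1406  0.3668] tip pt [ 0.5308 -0.1406  0.2118] z [ 0.001 -0.    -1.   ] open 0.004 F [0.4 0.8 1.5]
yaw x deg -94.77
tip chest 0.05235235558840224 -0.1819477580099744 0.1937865288732606
```

View pics/s30.png

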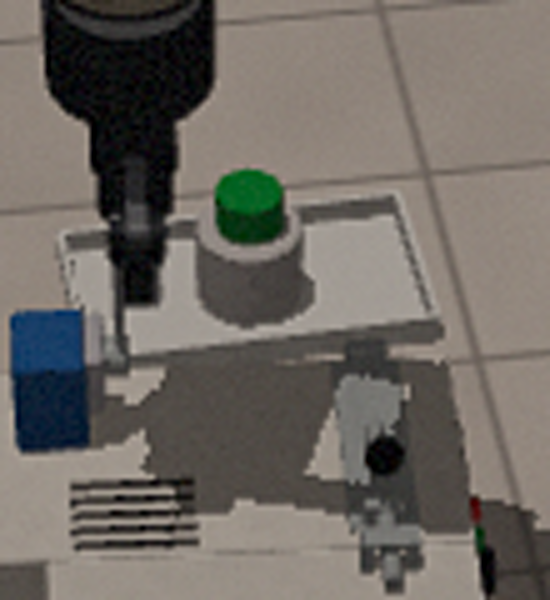

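```bash
python3 -m jog '[{"x":8,"y":0,"z":0,"rx":0,"ry":0,"rz":0,"grip":1},{"x":8,"y":0,"z":0,"rx":0,"ry":0,"rz":0,"grip":1},{"x":8,"y":0,"z":0,"rx":0,"ry":0,"rz":0,"grip":1},{"x":0,"y":0,"z":0,"rx":0,"ry":0,"rz":0,"grip":1},{"x":0,"y":0,"z":0,"rx":0,"ry":0,"rz":0,"grip":1},{"x":0,"y":0,"z":0,"rx":0,"ry":0,"rz":0,"grip":1}]'
python3 -c "
from h import *
plan(None)
s=get_state();tip=s['eef_pos']-[0,0,.173]
c,sn=np.cos(CH[2]),np.sin(CH[2]);d=tip[:2]-CH[:2];print('tip chest',c*d[0]+sn*d[1],-sn*d[0]+c*d[1],tip[2])
s=read_camera('scene');t=read_camera('top')
crop(s,270,110,110,120,5,'s31.png');crop(t,320,200,100,120,5,'t31.png')"
```

```text
time: 36.07
eef_pos: [0.5284, -0.1624, 0.365]
tcp_rot: [-0.678, 0.735, 0.002, 0.0]
contact_force: [0.6, 6.3, -2.1]
opening: 0.0
t 36.07 tcp [ 0.5284 -0.1624  0.365 ] tip pt [ 0.528  -0.1619  0.21  ] z [-0.002  0.004 -1.   ] open 0.0 F [ 0.6  6.3 -2.1]
yaw x deg -94.68
tip chest 0.051839916460074555 -0.20391176780911266 0.1919619763724721
```

View pics/s31.png

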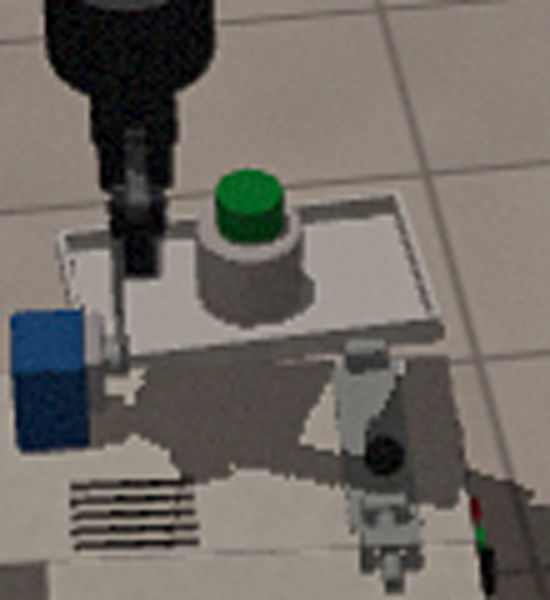

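View pics/t31.png

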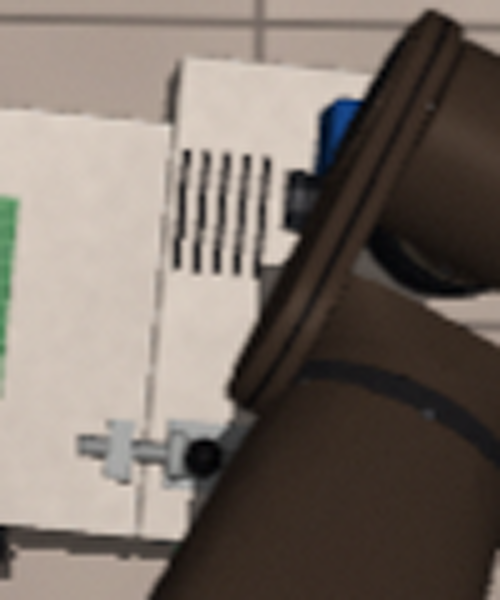

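```bash
python3 -m jog '[{"x":3,"y":0,"z":0,"rx":0,"ry":0,"rz":0,"grip":1},{"x":2,"y":0,"z":0,"rx":0,"ry":0,"rz":0,"grip":1},{"x":0,"y":0,"z":0,"rx":0,"ry":0,"rz":0,"grip":1},{"x":0,"y":0,"z":0,"rx":0,"ry":0,"rz":0,"grip":1}]'
python3 -m jog '[{"x":-10,"y":0,"z":0,"rx":0,"ry":0,"rz":0,"grip":1},{"x":-12,"y":0,"z":0,"rx":0,"ry":0,"rz":0,"grip":1},{"x":-12,"y":0,"z":0,"rx":0,"ry":0,"rz":0,"grip":1},{"x":-15,"y":0,"z":0,"rx":0,"ry":0,"rz":0,"grip":1},{"x":-15,"y":0,"z":0,"rx":0,"ry":0,"rz":0,"grip":1},{"x":-10,"y":0,"z":-20,"rx":0,"ry":0,"rz":0,"grip":1},{"x":0,"y":0,"z":-35,"rx":0,"ry":0,"rz":0,"grip":1},{"x":0,"y":0,"z":-40,"rx":0,"ry":0,"rz":0,"grip":1}]'
python3 -m jog '[{"x":-30,"y":0,"z":-20,"rx":0,"ry":0,"rz":0,"grip":1},{"x":-38,"y":0,"z":0,"rx":0,"ry":0,"rz":0,"grip":1},{"x":-38,"y":0,"z":0,"rx":0,"ry":0,"rz":0,"grip":1},{"x":-38,"y":0,"z":0,"rx":0,"ry":0,"rz":0,"grip":1},{"x":-38,"y":0,"z":0,"rx":0,"ry":0,"rz":0,"grip":1},{"x":-38,"y":0,"z":0,"rx":0,"ry":0,"rz":0,"grip":1},{"x":-20,"y":0,"z":0,"rx":0,"ry":0,"rz":0,"grip":1},{"x":0,"y":0,"z":0,"rx":0,"ry":0,"rz":0,"grip":1}]'
python3 -c "
from h import *
plan(None)
s=read_camera('scene');t=read_camera('top')
cv2.imwrite('pics/s32.png',s['frame'][:,:,::-1]);crop(t,230,140,270,200,2.9,'t32.png')
crop(s,230,130,160,180,3.3,'s32c.png')"
```

```text
time: 36.5
eef_pos: [0.5279, -0.167, 0.3647]
tcp_rot: [-0.678, 0.735, 0.003, 0.001]
contact_force: [0.9, 5.6, -2.3]
opening: 0.001
time: 37.17
eef_pos: [0.5338, -0.0928, 0.4597]
tcp_rot: [-0.678, 0.735, 0.002, -0.002]
contact_force: [0.7, 0.0, 0.3]
opening: -0.004
time: 37.83
eef_pos: [0.5532, 0.1491, 0.4814]
tcp_rot: [-0.68, 0.733, -0.001, 0.0]
contact_force: [-0.5, -0.6, -0.5]
opening: 0.004
t 37.83 tcp [0.5532 0.1491 0.4814] tip pt [0.5534 0.149  0.3264] z [ 0.001 -0.    -1.   ] open 0.004 F [-0.5 -0.6 -0.5]
yaw x deg -94.34
```

View pics/s32.png

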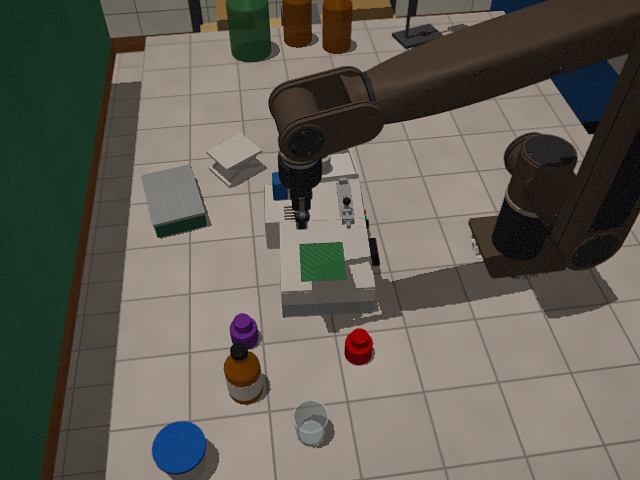

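View pics/t32.png

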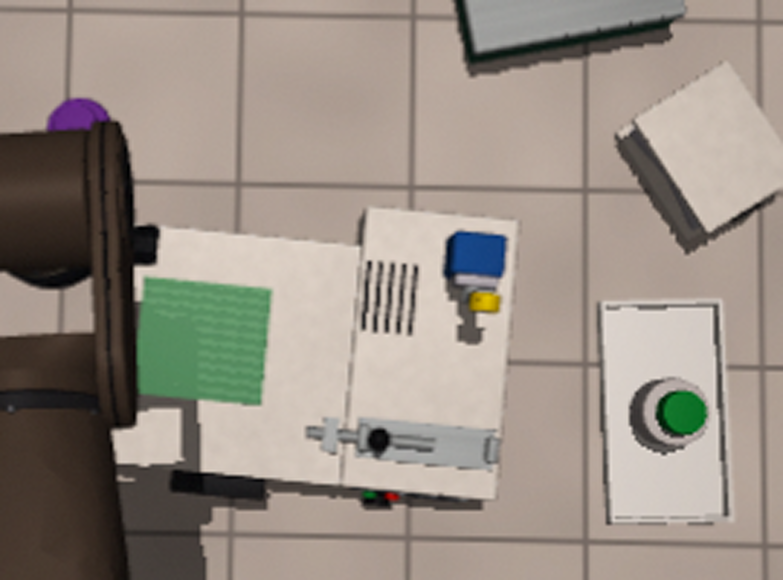

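View pics/s32c.png

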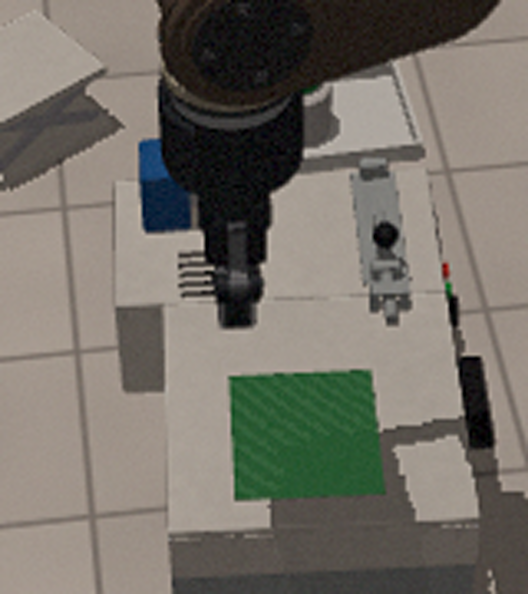

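```bash
python3 -m jog '[{"x":0,"y":0,"z":0,"rx":0,"ry":0,"rz":0,"grip":1},{"x":0,"y":0,"z":0,"rx":0,"ry":0,"rz":0,"grip":1},{"x":0,"y":0,"z":0,"rx":0,"ry":0,"rz":0,"grip":1},{"x":0,"y":0,"z":0,"rx":0,"ry":0,"rz":0,"grip":1}]'
python3 -c "
from h import *
t=read_camera('top')
print('green',unproj(t,[465.5,282.4],.079),'tray centre .448 -.347')
print('roller',unproj(t,np.array([484,301])/2.9+[230,140],.21),'was .5288 -.1542')
im=t['frame'].astype(int)
"
```

```text
time: 38.27
eef_pos: [0.5539, 0.144, 0.4813]
tcp_rot: [-0.677, 0.736, -0.0, -0.0]
contact_force: [0.6, 0.3, 1.0]
opening: -0.006
green [[ 0.44657901 -0.3446792   0.079     ]] tray centre .448 -.347
roller [[ 0.52969555 -0.15353966  0.21      ]] was .5288 -.1542
```

```bash
python3 -c "
from plant import sign_off
print(sign_off())"
```

```text
the job is handed in; nothing more can be done
None
```

I finished every step and handed the job in at about 38 s; the sign-off gave no verdict. There was one green jar and two amber jars at the start.

- **Jars:** The green-capped jar stands in the tray, measured about 3 mm from its centre. Both amber jars stand upright in the far bays. One amber jar had been knocked a few centimetres aside before I reached it, so I measured it again before gripping it. I last saw the amber jars before shutting the lid; they are hidden now.
- **Lid:** I pushed it shut until it stopped hard at about 20 N, with its top at the expected 100 mm.
- **Bolt:** I pushed it until it stopped at about 18 N. Knob travel measured 47.3 mm, and the rod tip is about 14 mm past the keeper's far face. A first rough pixel reading of 44.7 mm disagreed, so I took the more careful one.
- **Switch:** I pushed the roller about 39 mm past first contact, roughly 0.6 rad, and felt about 6 N. I could not see the trip because the finger hid the roller, so it rests on that travel and force. Afterwards the roller was back within 1 mm of upright.
- **Bystanders and arm:** The bottle, beaker, lab jack and the red and purple look-alikes show no movement in the last pictures. The arm was well clear of everything when I handed in.

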